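Fit a fresh gas-filter cartridge and lock its keeper

TASK

Take the fresh blue-capped filter cartridge out of the rack and put it, nose first, into the empty well of the sloping gas-filter station. Press it down against the spring, firmly but without ramming it, until its white flange meets the block, and while it is held down slide that well's red keeper fully down the slope over the flange, so that the cartridge stays locked in when you let go. Leave the orange spent cartridge in the rack and the beaker and wash bottle where they stand.

Things in the scene. Friction and masses are not known exactly. Their poses are not given: they have to be found in the camera images.
- fresh: Fresh round cartridge, 108 mm long, 0.18-0.29 kg, upright in a rack hole. Origin: centre of its nose end; z runs up its axis. From the nose up: 39 mm dia tube 0-60 mm (nose tapers to 28 mm over the last 8 mm), white flange 50 mm dia at 60-67, neck 30 mm dia at 67-84, blue ribbed grip cap 48 mm dia at 84-108 with a flat top. Centre of mass at 75.
- spent: Spent cartridge: the same shape with an orange cap, in the other rack hole. Leave it. Origin: centre of its nose end, z up its axis.
- well: Empty 41 mm bore in the station's 140 x 270 mm block face. Origin: mouth centre, in the face. z: bore axis, outward, 30 deg off vertical; x: up the slope; y: level. At 44 mm a sprung seat stops the nose (10 N); pushed on (22 N) to 60 mm the flange lands on the face, solid. Let go, it springs back 16 mm. At y -140 a grey cartridge is already locked by its own keeper: the finished look, same heights.
- keeper (a joint): Travel of the empty well's red keeper along the well's -x (down the slope): 0 open, 0.026 m fully closed; 2 N of friction, stays where left. It is a fork (slot 34 mm) lying 8.5-14.5 mm above the face; open, its prong tips are at well x +21 mm; closed, they straddle the neck over the flange. It passes only when the flange is down on the face or within about 1 mm of it.
- keeper_lug (a point): Point on the up-slope face of the keeper's upright red lug, the face to push. At keeper 0 it is at well x 3, y 60, z 50 mm; it moves with the keeper. The lug is 12 mm thick along x, spans well y 48-72 mm and z 14-61 mm, so beside the cap (cap top z 48 mm when home, 64 when sprung up): one finger can hold the cap down while the other pushes the lug.
- rack: White fixed rack, 240 x 85 x 45 mm, origin under its centre, x along its length. Two holes 43 mm dia at x = -55 and +55 mm, 40 mm deep (floor 5 mm above the bench); cartridge caps stand at 89-113 mm height.
- beaker: Glass beaker, 72 mm dia, 90 mm high, loose on the bench; origin under its centre. Leave it.
- wash_bottle: White wash bottle with blue cap, 68 mm dia, 170 mm high, loose on the bench; origin under its centre. Leave it.
Not all that is in view belongs to the job. Of the things like the fresh, leave any that is green, turquoise or yellow; of the rest the larger one is meant.

How it is judged:
On the way, in this order (a step that is already met when the one before it is completed fails the run):
1. the fresh cartridge stands in the well, at least 30 mm deep (z of fresh in the frame of well below -0.03 m and angle between the z axis of fresh and the z axis of well, either way round below 0.15 rad and distance between fresh and well below 0.075 m), for 0.05 s.
2. the cartridge is pressed home with the keeper still less than half way across (z of fresh in the frame of well below -0.0565 m and angle between the z axis of fresh and the z axis of well, either way round below 0.1 rad and value of joint keeper below 0.013 m).
At the end, for the whole second after the job is handed in: Fresh cartridge locked in the well: nose at least 55 mm below the mouth (60 is home), axis within 0.10 rad of the bore, at rest; keeper at least 20 mm across (26 is full). Spent cartridge within 30 mm, beaker and wash bottle within 40 mm of their starts (z of fresh in the frame of well below -0.055 m and distance between fresh and well below 0.068 m and angle between the z axis of fresh and the z axis of well, either way round below 0.1 rad and value of joint keeper above 0.02 m and linear speed of fresh below 0.02 m/s and distance of spent from where it was at the start of the episode below 0.03 m and distance of each of beaker, wash_bottle from where it was at the start of the episode below 0.04 m); the robot touches nothing.
It fails at once if the cartridge rammed: more than 110 N between the fresh cartridge and the station (block, spring seat, keeper) (contact force between fresh and well above 110 N).
It fails at once if the beaker, wash bottle or spent cartridge tipped over (angle between any of beaker, wash_bottle, spent's own z axis and vertical above 0.5 rad).
It also fails if it takes over 58 s, if anything falls off the work surface, if the arm or the gripper's body presses on something with over 40 N, if the wrist force passes 120 N, or if a joint passes its speed limit or range.

ROBOT

A 6-joint arm with a two-finger parallel gripper is mounted at the origin on the work surface. World frame = base frame: x ahead of the robot, y to its left, z up, the work surface at z = 0. Lengths are in m, angles in rad, forces in N, time in s.
With the tool pointing down it reaches from about 0.375 to 0.975 m from the base axis. Payload 3.8 kg.
Tool frame: the origin (TCP) lies at the very end of the fingers, on their centre line; the grasp point (between the pads) lies 19 mm behind it (bot.grip_point_offset is the distance from the TCP to the grasp point, in m); z points along the fingers, x is the direction in which the jaws open and shut, and the axes are right-handed (so a half turn about z gives the same grasp; the last joint's range is limited). The gripper opens to 85 mm and grips with 20 to 120 N. Pads are 22 mm wide; open, the fingers measure 114 mm over their backs; the gripper's body (76 mm by 85 mm) begins 54 mm behind the grasp point. The pads swing forward as they close: fully open they stand 13 mm farther back than shut.
Start: joints at [-1.313, 0.264, 1.604, -0, 1.274, -0.037], TCP at [0.196, -0.646, 0.231] pointing down, gripper open.
Joint ranges: [-2.63, 2.63], [-0.94, 2.18], [0.31, 2.57], [-1.31, 4.45], [0, 2.66], [-2.55, 2.55]. Speed limits (rad/s): [2.57, 2.57, 3.14, 3.14, 3.14, 3.14].

INTERFACE

Orientations are given as a rotation vector (axis times angle).
In Python, from workcell import bot, read_camera gives the robot as it stands.
- The arm moves only by the tool arm_command, never from a script. Its argument "rows" is a list of rows, each an object with "delta_rot": the turn, a rotation vector about the tool's x, y, z in rad, a list of three; "xyz": the shift along the tool's x, y, z in m, a list of three; "gripper": the finger opening in m, from 0 to 0.0854. A call has 1 to 12 rows; each row shifts and turns the commanded pose from where the row before left it, along the tool's axes as they then stand; what a row does not reach is not made up. A row lasts 1/10 s, in which the tool goes at most 50 mm and 8.59 degrees, less where a joint would pass 70% of its speed; a pose out of reach is approached as far as the arm can. A call is refused whole if a number of a shift passes 0.05 or a number of a turn 0.15, either way. A call with a gripper value outside its range is refused whole. The fingers move at their own pace and stop on an object; "force" is the grip in N (left out, the last holds). Time passes only in rows, so rows that do not move let the fingers close. It gives the time, the measured TCP pose, the force and the opening at its end, in the units of the state.
- bot.read_state(): the state, without advancing time (a new reading comes with each control period).
- read_camera(name): name is "side" or "top"; returns a dict with "pixels" (480x640x3 uint8, red, green, blue), "range_z" (480x640 float32, m along the optical axis (not along the pixel's ray), 0 where there is no reading), "intrinsics" (3x3 intrinsics, pixels), "dist_coeffs" ([k1, k2, p1, p2, k3] as OpenCV has them; the pictures are not rectified), "camera_from_world" (4x4, takes a point from world to camera coordinates). Camera axes: x right, y up, looking along -z (the intrinsics and any distortion apply to the point x, -y, -z); pixel columns grow to the right and rows downward; lengths in m; the calibration is good to about 2 mm. A picture is of the moment at which its call begins.
- bot.finish_job(): hands the job in, once; it reports no verdict.
The state is a dict: "time": time; "q": joint angles; "joint_vel": joint speeds; "joint_torque": joint torques, N m; "tool_pos": TCP position; "tcp_rot": TCP orientation; "wrist_force": force on the tool from outside, world axes, zero at the start; "torque": the same for the moment, N m; "width": opening from 0.0 (shut) to 1.0 (fully open).
Only numpy, scipy, OpenCV 4.12 (cv2) and the standard library are available. Lean on these libraries where they do the work, as an engineer would, in place of code of your own. Each camera call takes 0.05 s, during which the arm holds its last target.

## Working session

There is one attempt and no reset: what is moved stays moved. The work goes in short steps, Python scripts to look and compute and a tool call to move; the robot and the scene stay as the last step left them, time stands still between calls to the robot, and variables do not carry over. Pictures are saved under pics/ and viewed, and the job is handed in when it is done.

Besides the shell and the picture viewer there is one more tool, called after ">>>" as a command line: name --argument value ..., lists and objects as JSON in quotes. arm_command: Moves the arm, as the interface text tells. Its arguments: {"type":"object","properties":{"rows":{"type":"array","items":{"type":"object","properties":{"delta_rot":{"type":"array","items":{"type":"number"}},"xyz":{"type":"array","items":{"type":"number"}},"gripper":{"type":"number"}}}},"force":{"type":"number"}},"required":["rows"]}

```bash
ls; mkdir -p pics
python3 - <<'E'
from workcell import bot, read_camera
import cv2,numpy as np
for n in ("side","top"):
    d=read_camera(n); cv2.imwrite(f"pics/{n}0.png",d["pixels"][:,:,::-1])
    np.savez(f"{n}0.npz",**d)
    print(n,d["intrinsics"],d["dist_coeffs"],np.round(d["camera_from_world"],3))
print(bot.read_state(), bot.grip_point_offset)
E
```

```text
pics
side [[457.81532536   0.         313.83916426]
 [  0.         457.81532536 237.14752102]
 [  0.           0.           1.        ]] [-0.04493614  0.          0.          0.          0.        ] [[-0.822 -0.569 -0.002  0.48 ]
 [ 0.341 -0.495  0.799 -0.351]
 [-0.456  0.656  0.601 -0.6  ]
 [ 0.     0.     0.     1.   ]]
top [[560.72120055   0.         317.78907681]
 [  0.         560.72120055 233.67537106]
 [  0.           0.           1.        ]] [-0.05131418  0.          0.          0.          0.        ] [[ 0.028 -0.999  0.02  -0.098]
 [ 0.991  0.031  0.132 -0.615]
 [-0.132  0.016  0.991 -1.189]
 [ 0.     0.     0.     1.   ]]
{'time': 0.1, 'q': array([-1.31293625e+00,  2.64689125e-01,  1.60524209e+00,  6.76903925e-07,
        1.27372843e+00, -3.68882123e-02]), 'joint_vel': array([ 0.00142943, -0.00079545, -0.00277746,  0.00119245, -0.00120171,
        0.00052337]), 'joint_torque': array([-4.71125386e-04, -5.16709936e+01, -3.68590021e+01, -9.69471262e-05,
        6.35670352e-03,  6.95556849e-06]), 'tool_pos': array([ 0.19592156, -0.64523936,  0.23007641]), 'tcp_rot': array([-2.52252159,  1.87039206,  0.00253332]), 'wrist_force': array([-0.14407337, -0.67127848, -0.58528186]), 'torque': array([-0.00718157, -0.02401215, -0.01160834]), 'width': 1.0000030439545065} 0.0187
```

View pics/side0.png

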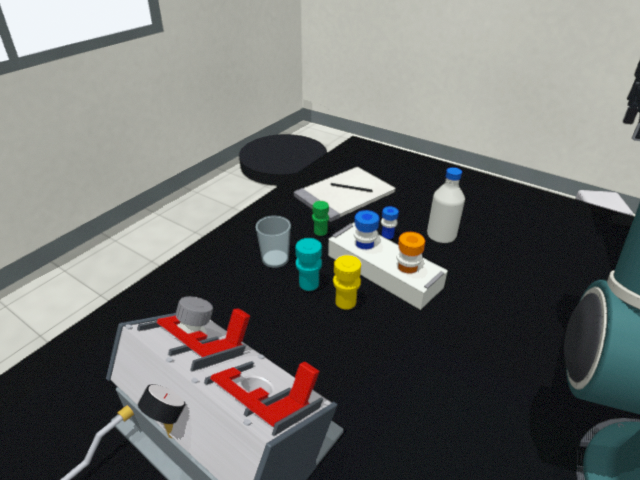

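View pics/top0.png

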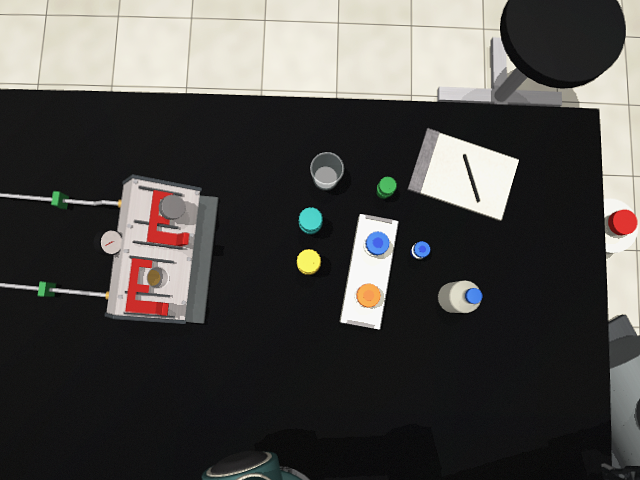

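Candidates for the fresh cartridge, in the top view:
- Blue cap in the rack (377,243).
- Small blue one outside the rack (421,250).
- Turquoise (310,220), yellow (308,262) and green (387,187), all to be left.
- Wash-bottle cap (474,296).
- Orange spent cartridge (368,296).

I choose the larger blue one in the rack, at (377,243). Next I'll check it in a crop and measure.

```bash
cat > h.py <<'E'
import numpy as np,cv2
def load(n): return dict(np.load(n))
def ray(d,uv):
    p=cv2.undistortPoints(np.array([[uv]],float),d["intrinsics"],d["dist_coeffs"])[0,0]
    T=d["camera_from_world"];R=T[:3,:3];c=-R.T@T[:3,3]
    return c,R.T@np.array([p[0],-p[1],-1.0])
def onz(d,uv,z):
    c,r=ray(d,uv); return c+r*(z-c[2])/r[2]
def depthpt(d,uv):
    c,r=ray(d,uv); return c+r*d["range_z"][int(round(uv[1])),int(round(uv[0]))]
def cloud(d):
    v,u=np.mgrid[0:480,0:640]
    p=cv2.undistortPoints(np.stack([u.ravel(),v.ravel()],1).astype(float)[:,None],d["intrinsics"],d["dist_coeffs"])[:,0]
    T=d["camera_from_world"];R=T[:3,:3];c=-R.T@T[:3,3]
    r=np.c_[p[:,0],-p[:,1],-np.ones(len(p))]@R
    P=c+r*d["range_z"].ravel()[:,None]
    return P.reshape(480,640,3)
def project(d,P):
    T=d["camera_from_world"];q=T[:3,:3]@np.asarray(P)+T[:3,3]; q=np.array([q[0],-q[1],-q[2]])
    return cv2.projectPoints(q[None],np.zeros(3),np.zeros(3),d["intrinsics"],d["dist_coeffs"])[0][0,0]
E
python3 - <<'E'
from h import *
for n in("top","side"):
    d=load(n+"0.npz");P=cloud(d);hsv=cv2.cvtColor(d["pixels"],cv2.COLOR_RGB2HSV)
    ok=d["range_z"]>0
    for nm,lo,hi in(("blue",(100,120,60),(125,255,255)),("orange",(8,150,80),(20,255,255)),("yellow",(24,150,80),(34,255,255)),("turq",(85,150,60),(97,255,255)),("green",(50,100,40),(80,255,255))):
        m=cv2.inRange(hsv,lo,hi)
        k,l,s,c=cv2.connectedComponentsWithStats(m)
        for i in range(1,k):
            if s[i,4]>60:
                q=P[(l==i)&ok]
                top=np.percentile(q[:,2],95) if len(q) else np.nan
                t=q[q[:,2]>top-.006]
                print(n,nm,c[i].round(1),s[i,4],"ztop",top.round(4),"mean top",((t.max(0)+t.min(0))/2).round(4),"ext",np.ptp(t,axis=0).round(4))
d=load("top0.npz")
c=cv2.resize(d["pixels"][200:330,330:500,::-1],None,fx=4,fy=4);cv2.imwrite("pics/crop1.png",c)
c=cv2.resize(d["pixels"][165:335,90:230,::-1],None,fx=3.5,fy=3.5,interpolation=cv2.INTER_CUBIC);cv2.imwrite("pics/crop2.png",c)
E
```

```text
top blue [377.1 243. ] 420 ztop 0.1171 mean top [ 0.593  -0.202   0.1158] ext [0.0443 0.0461 0.0092]
top blue [421.8 248.9] 217 ztop 0.0797 mean top [ 0.5876 -0.3024  0.0784] ext [0.0328 0.0326 0.0091]
top blue [473.5 295.4] 217 ztop 0.1735 mean top [ 0.4877 -0.3869  0.1718] ext [0.0294 0.0282 0.0086]
top orange [153.6 276.9] 103 ztop 0.0974 mean top [0.509  0.2624 0.0957] ext [0.029  0.0147 0.0084]
top orange [368.  295.1] 422 ztop 0.1169 mean top [ 0.4846 -0.1853  0.1153] ext [0.045  0.0454 0.0087]
top yellow [309.1 260.3] 377 ztop 0.1121 mean top [ 0.553  -0.0605  0.1101] ext [0.0459 0.0458 0.0081]
top turq [310.1 220. ] 515 ztop 0.1123 mean top [ 0.6408 -0.0621  0.1104] ext [0.0467 0.0461 0.0082]
top green [386.  186.8] 349 ztop 0.0869 mean top [ 0.7225 -0.2255  0.0855] ext [0.0348 0.035  0.009 ]
top green [ 58.8 199.5] 223 ztop 0.0525 mean top [0.6763 0.4991 0.0504] ext [0.0301 0.0163 0.0072]
top green [ 45.5 289. ] 223 ztop 0.0529 mean top [0.4783 0.512  0.051 ] ext [0.0281 0.0169 0.008 ]
side blue [453.4 173. ] 191 ztop 0.1709 mean top [ 0.4853 -0.3854  0.1684] ext [0.0295 0.0
[... 234 characters left out ...]
32.3] 131 ztop 0.0352 mean top [ 0.5848 -0.2929  0.0341] ext [0.0241 0.0134 0.0095]
side blue [365. 245.] 92 ztop 0.0592 mean top [ 0.5864 -0.1928  0.0567] ext [0.0273 0.0237 0.007 ]
side orange [411.2 242.9] 556 ztop 0.1139 mean top [ 0.4833 -0.1844  0.1119] ext [0.0478 0.0507 0.0078]
side orange [407.2 268.8] 93 ztop 0.0576 mean top [ 0.4804 -0.1732  0.0558] ext [0.0308 0.0182 0.0078]
side yellow [346.4 280.5] 1248 ztop 0.1087 mean top [ 0.5515 -0.0595  0.1065] ext [0.0477 0.0498 0.0077]
side turq [308.3 262.1] 1195 ztop 0.1085 mean top [ 0.6386 -0.06    0.1064] ext [0.048  0.0486 0.0075]
side green [320.  217.4] 517 ztop 0.0835 mean top [ 0.7211 -0.223   0.0816] ext [0.0363 0.0358 0.0083]
```

View pics/crop1.png

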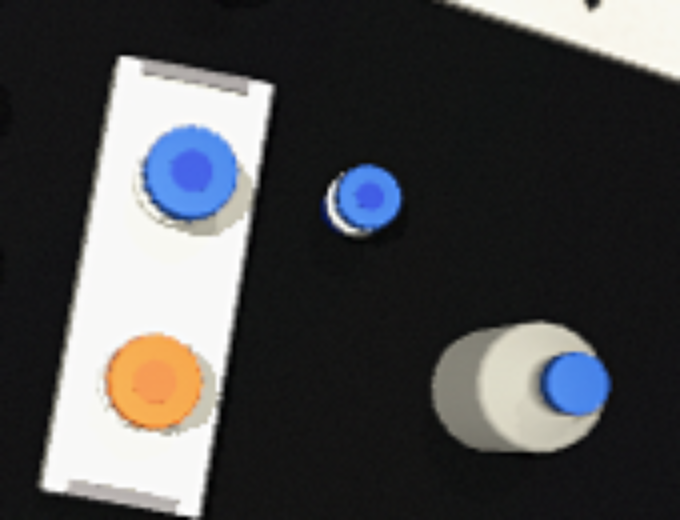

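View pics/crop2.png

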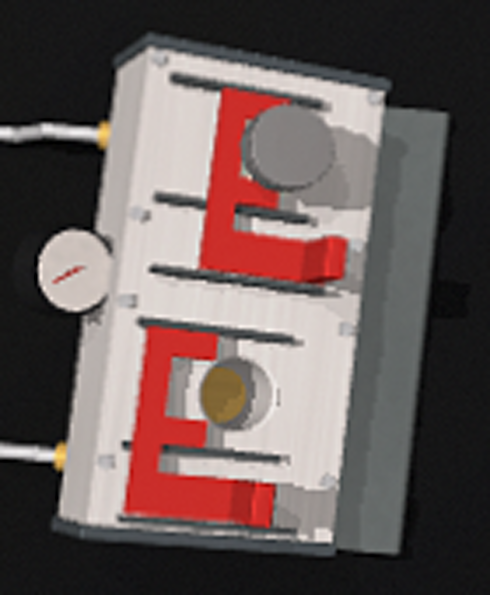

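The crop confirms it: the rack's blue cap at top-view (377,243) is the larger one, 48 mm across with its top at z 0.113. The loose blue one at (421,250) is about 33 mm. Next is the well frame.

Run:
```python
from h import *
for n,box in(("top",(115,180,205,325)),("side",(110,310,330,440))):
    d=load(n+"0.npz");P=cloud(d);hsv=cv2.cvtColor(d["pixels"],cv2.COLOR_RGB2HSV)
    m=np.zeros((480,640),bool);m[box[1]:box[3],box[0]:box[2]]=1
    w=m&(d["range_z"]>0)&(hsv[...,1]<40)&(hsv[...,2]>150)
    q=P[w];rng=np.random.default_rng(0);best=None
    for _ in range(2000):
        a=q[rng.integers(0,len(q),3)];nn=np.cross(a[1]-a[0],a[2]-a[0]);L=np.linalg.norm(nn)
        if L<1e-5: continue
        nn/=L
        if abs(abs(nn[2])-.866)>.06: continue
        s=(abs((q-a[0])@nn)<.003).sum()
        if best is None or s>best[0]: best=(s,nn,a[0])
    s,nn,a=best;i=abs((q-a)@nn)<.003
    c=q[i].mean(0);nn=np.linalg.svd(q[i]-c)[2][2];nn*=np.sign(nn[2])
    print(n,s,len(q),"normal",nn.round(4),"tilt",np.degrees(np.arccos(nn[2])).round(2),"az",np.degrees(np.arctan2(nn[1],nn[0])).round(2),"c",c.round(4),"std",((q[i]-c)@nn).std().round(4))
    X=np.array([0,0,1])-nn[2]*nn;X/=np.linalg.norm(X);Y=np.cross(nn,X)
    uv=np.c_[(q[i]-c)@X,(q[i]-c)@Y]
    r=cv2.minAreaRect((uv*1000).astype(np.float32));print("face rect(mm)",r,"X",X.round(3),"Y",Y.round(3))
    np.savez(n+"_plane.npz",c=c,X=X,Y=Y,Z=nn)
    # red
    red=m&(d["range_z"]>0)&((hsv[...,0]<6)|(hsv[...,0]>174))&(hsv[...,1]>150)
    k,l,st,cc=cv2.connectedComponentsWithStats(red.astype(np.uint8))
    for j in range(1,k):
        if st[j,4]>100:
            p=P[l==j]-c;e=np.c_[p@X,p@Y,p@nn]*1000;lo=e[e[:,2]<25];hi=e[e[:,2]>45]
            print(" red",cc[j].round(1),"base min/max",np.percentile(lo,[1,99],axis=0).round(1).tolist(),"z med",np.median(lo[:,2]).round(1),"lug",np.percentile(hi,[1,99],axis=0).round(1).tolist() if len(hi) else None)
    # gray cap
    p=(P-c);e=np.stack([p@X,p@Y,p@nn],-1)*1000
    g=m&(d["range_z"]>0)&(e[...,2]>42)&(e[...,2]<56)&(hsv[...,1]<60)
    k,l,st,cc=cv2.connectedComponentsWithStats(g.astype(np.uint8))
    for j in range(1,k):
        if st[j,4]>100:
            t=e[l==j];print(" cap",cc[j],st[j,4],t.min(0).round(1),t.max(0).round(1),"mid",((t.min(0)+t.max(0))/2).round(1))
    h=m&(d["range_z"]>0)&(e[...,2]<-8)&(abs(e[...,0])<50)&(abs(e[...,1])<110)
    k,l,st,cc=cv2.connectedComponentsWithStats(h.astype(np.uint8))
    for j in range(1,k):
        if st[j,4]>40:
            t=e[l==j];print(" hole",cc[j],st[j,4],np.percentile(t,[2,50,98],axis=0).round(1).tolist())
```

```text
top 4089 5787 normal [-0.0294 -0.4942  0.8688] tilt 29.68 az -93.41 c [0.5634 0.2449 0.1348] std 0.0015
face rect(mm) ((-3.4393844604492188, 0.8157501220703125), (270.3592224121094, 142.8153076171875), 89.90304565429688) X [0.052 0.867 0.495] Y [-0.998  0.059  0.   ]
 red [162.6 224.6] base min/max [[-33.0, -115.5, 8.9], [25.6, -12.5, 22.4]] z med 14.5 lug [[-42.5, -43.5, 46.5], [-27.2, -12.4, 65.6]]
 red [142.  292.2] base min/max [[-7.5, 24.5, 9.6], [49.3, 127.2, 20.3]] z med 14.6 lug [[-18.9, 104.8, 46.2], [-6.8, 127.8, 64.4]]
 cap [172.78215768 206.41493776] 482 [ -34.9 -109.2   42.3] [ 16.2 -60.2  55.9] mid [ -9.4 -84.7  49.1]
 hole [156.78412698 277.38730159] 315 [[-29.3, 36.2, -65.2], [-18.2, 55.2, -43.2], [0.2, 73.3, -10.1]]
side 4941 11081 normal [-0.0298 -0.4939  0.869 ] tilt 29.65 az -93.46 c [0.5505 0.2651 0.1454] std 0.001
face rect(mm) ((-24.601764678955078, -12.216476440429688), (271.13848876953125, 142.52992248535156), 89.7640609741211) X [0.052 0.867 0.495] Y [-0.998  0.06  -0.   ]
 red [210.1 333.6] base min/max [[-232.6, -172.6, -49.9], [4.5, -25.2, 23.7]] z med 14.7 lug [[-64.6, -48.4, 45.1], [-52.1, -24.5, 62.9]]
 red [271.8 392.8] base min/max [[-219.9, 11.4, -45.6], [28.5, 114.3, 23.8]] z med 14.5 lug [[-39.5, 90.9, 45.1], [-27.7, 114.3, 62.2]]
 cap [198.60645161 312.29032258] 155 [-46.7 -96.2  42.1] [ -4.8 -71.6  50.8] mid [-25.8 -83.9  46.5]
 hole [173.66158471 407.62057118] 4657 [[10.6, -108.0, -161.3], [44.5, -21.9, -37.1], [46.4, 82.4, -9.0]]
 hole [250.90972222 385.54861111] 144 [[-49.8, 21.5, -23.3], [-42.1, 26.3, -13.9], [-28.0, 36.4, -8.2]]
```

Run:
```python
from h import *
O=np.array([.507,.2404,.1301]); az=np.radians(-93.43);t=np.radians(29.85)
Z=np.array([np.sin(t)*np.cos(az),np.sin(t)*np.sin(az),np.cos(t)]);X=np.array([0,0,1])-Z[2]*Z;X/=np.linalg.norm(X);Y=np.cross(Z,X)
np.savez("well.npz",O=O,X=X,Y=Y,Z=Z);print(X,Y,Z)
for n,b in(("top",(105,235,100,100)),("side",(190,330,140,110))):
    d=load(n+"0.npz");f=6 if n=="top" else 5
    im=cv2.resize(d["pixels"][b[1]:b[1]+b[3],b[0]:b[0]+b[2],::-1],None,fx=f,fy=f,interpolation=cv2.INTER_CUBIC)
    a=np.linspace(0,2*np.pi,60)
    def dr(pts,col):
        for p in pts:
            u=(project(d,O+p[0]*X+p[1]*Y+p[2]*Z)-b[:2]+.5)*f
            cv2.circle(im,tuple(int(v) for v in u),2,col,-1)
    dr([(.0205*np.cos(s),.0205*np.sin(s),0) for s in a],(0,255,0))
    dr([(.003,.06,.05),(.003,.048,.061),(.003,.072,.061),(-.009,.048,.061),(-.009,.072,.061)],(255,255,0))
    dr([(.024*np.cos(s),-.14+.024*np.sin(s),.048) for s in a],(255,0,255))
    dr([(.021,y,.0145) for y in(-.02,.02)],(255,128,0))
    cv2.imwrite(f"pics/w_{n}.png",im)
```

```text
[0.05189161 0.86577773 0.49773104] [-0.99820864  0.05982904  0.        ] [-0.02977877 -0.49683942  0.86733143]
```

View pics/w_top.png

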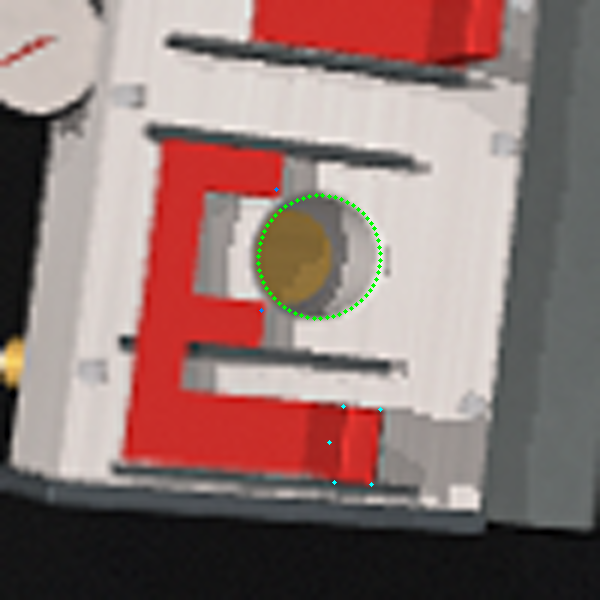

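View pics/w_side.png

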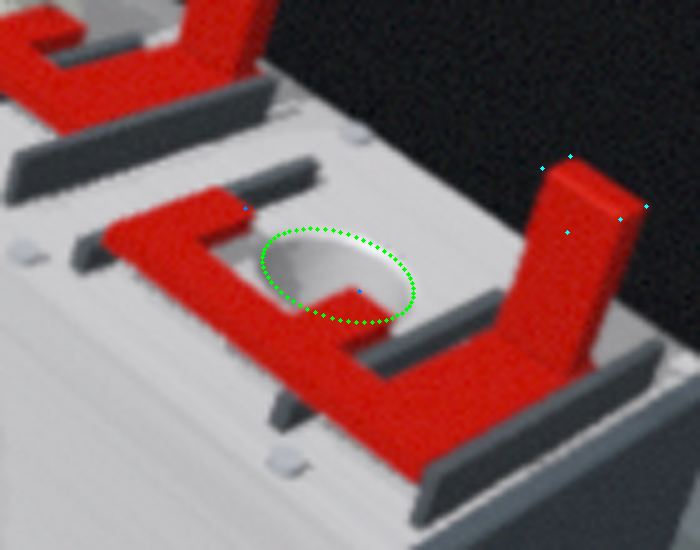

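The overlay of the 41 mm mouth circle and the lug points (top view (157,278), lug tip (165,308)) sits on the image edges to about 1 mm in both views. I'll move now: rise and yaw first, to clear the bottle.

>>> arm_command --rows '[{"xyz": [0,0,-0.012],"delta_rot": [0,0,-0.135],"gripper": 0.085},{"xyz": [0,0,-0.012],"delta_rot": [0,0,-0.135],"gripper": 0.085},{"xyz": [0,0,-0.012],"delta_rot": [0,0,-0.135],"gripper": 0.085},{"xyz": [0,0,-0.012],"delta_rot": [0,0,-0.135],"gripper": 0.085},{"xyz": [0,0,-0.012],"delta_rot": [0,0,-0.135],"gripper": 0.085},{"xyz": [0,0,-0.012],"delta_rot": [0,0,-0.135],"gripper": 0.085},{"xyz": [0,0,-0.012],"delta_rot": [0,0,-0.135],"gripper": 0.085},{"xyz": [0,0,-0.012],"delta_rot": [0,0,-0.135],"gripper": 0.085},{"xyz": [0,0,-0.012],"delta_rot": [0,0,-0.135],"gripper": 0.085},{"xyz": [0,0,0],"delta_rot": [0,0,0],"gripper": 0.085}]' --force 50

```text
time: 1.1
tool_pos: [0.1963, -0.6465, 0.341]
tcp_rot: [3.137, -0.095, 0.001]
wrist_force: [-0.1, 0.1, 0.5]
width: 0.994
```

```bash
cat > go.py <<'E'
import sys,numpy as np
from scipy.spatial.transform import Rotation as R
from workcell import bot
W=np.load("well.npz")
def st(): 
    s=bot.read_state();return s,np.array(s["tool_pos"]),R.from_rotvec(s["tcp_rot"])
Xt=-W["Y"]  # tool x
def Rdown():
    z=np.array([0,0,-1.]);x=Xt/np.linalg.norm(Xt);return R.from_matrix(np.c_[x,np.cross(z,x),z])
def Rwell():
    z=-W["Z"];x=Xt;return R.from_matrix(np.c_[x,np.cross(z,x),z])
def need(p,Rt):
    s,c,Rc=st()
    print("t",round(s["time"],2),"tcp",c.round(4),"w",round(s["width"],3),"F",np.round(s["wrist_force"],1),"q",np.round(s["q"],2))
    print(" shift in tool now",Rc.inv().apply(p-c).round(4),"rot",(Rc.inv()*Rt).as_rotvec().round(4),"shift in target frame",Rt.inv().apply(p-c).round(4))
def wellpos():
    s,c,Rc=st();d=c-W["O"];f=np.array(s["wrist_force"])
    print("t",round(s["time"],2),"tcp in well(mm)",(np.array([d@W["X"],d@W["Y"],d@W["Z"]])*1000).round(1),"F well",np.round([f@W["X"],f@W["Y"],f@W["Z"]],1),"w",round(s["width"],3),"rot err",(Rc.inv()*Rwell()).as_rotvec().round(4))
E
python3 -c "
from go import *
need(np.array([.5925,-.2013,.338]),Rdown())"
```

```text
t 1.1 tcp [ 0.1963 -0.6465  0.341 ] w 0.994 F [-0.1  0.1  0.5] q [-1.31  0.22  1.46 -0.    1.46 -1.25]
 shift in tool now [ 0.3685 -0.4684  0.0021] rot [ 0.0026 -0.0009 -0.0008] shift in target frame [ 0.3689 -0.4682  0.003 ]
```

>>> arm_command --rows '[{"xyz": [0.023,-0.0292,0]},{"xyz": [0.023,-0.0292,0]},{"xyz": [0.023,-0.0292,0]},{"xyz": [0.023,-0.0292,0]},{"xyz": [0.023,-0.0292,0]},{"xyz": [0.023,-0.0292,0]},{"xyz": [0.023,-0.0292,0]},{"xyz": [0.023,-0.0292,0]}]'

```text
invalid input
```

>>> arm_command --rows '[{"xyz": [0.023,-0.0292,0]},{"xyz": [0.023,-0.0292,0]},{"xyz": [0.023,-0.0292,0]},{"xyz": [0.023,-0.0292,0]},{"xyz": [0.023,-0.0292,0]},{"xyz": [0.023,-0.0292,0]},{"xyz": [0.023,-0.0292,0]},{"xyz": [0.023,-0.0292,0]},{"xyz": [0,0,0]},{"xyz": [0,0,0]}]'

```text
invalid input
```

```bash
python3 -c "
from go import *
need(np.array([.5925,-.2013,.079]),Rdown())"
```

```text
t 1.1 tcp [ 0.1963 -0.6465  0.341 ] w 0.994 F [-0.1  0.1  0.5] q [-1.31  0.22  1.46 -0.    1.46 -1.25]
 shift in tool now [ 0.3683 -0.4691  0.2611] rot [ 0.0026 -0.0009 -0.0008] shift in target frame [ 0.3689 -0.4682  0.262 ]
```

All three fields are needed in each row.

>>> arm_command --rows '[{"xyz": [0.023,-0.0292,0],"delta_rot": [0,0,0],"gripper": 0.085},{"xyz": [0.023,-0.0292,0],"delta_rot": [0,0,0],"gripper": 0.085},{"xyz": [0.023,-0.0292,0],"delta_rot": [0,0,0],"gripper": 0.085},{"xyz": [0.023,-0.0292,0],"delta_rot": [0,0,0],"gripper": 0.085},{"xyz": [0.023,-0.0292,0],"delta_rot": [0,0,0],"gripper": 0.085},{"xyz": [0.023,-0.0292,0],"delta_rot": [0,0,0],"gripper": 0.085},{"xyz": [0.023,-0.0292,0],"delta_rot": [0,0,0],"gripper": 0.085},{"xyz": [0.023,-0.0292,0],"delta_rot": [0,0,0],"gripper": 0.085}]'

```text
time: 1.9
tool_pos: [0.3945, -0.4223, 0.338]
tcp_rot: [-3.139, 0.102, 0.002]
wrist_force: [-0.3, 0.2, -0.4]
width: 0.997
```

>>> arm_command --rows '[{"xyz": [0.023,-0.0292,0],"delta_rot": [0,0,0],"gripper": 0.085},{"xyz": [0.023,-0.0292,0],"delta_rot": [0,0,0],"gripper": 0.085},{"xyz": [0.023,-0.0292,0],"delta_rot": [0,0,0],"gripper": 0.085},{"xyz": [0.023,-0.0292,0],"delta_rot": [0,0,0],"gripper": 0.085},{"xyz": [0.023,-0.0292,0],"delta_rot": [0,0,0],"gripper": 0.085},{"xyz": [0.023,-0.0292,0],"delta_rot": [0,0,0],"gripper": 0.085},{"xyz": [0.023,-0.0292,0],"delta_rot": [0,0,0],"gripper": 0.085},{"xyz": [0.023,-0.0292,0],"delta_rot": [0,0,0],"gripper": 0.085},{"xyz": [0,0,0],"delta_rot": [0,0,0],"gripper": 0.085},{"xyz": [0,0,0],"delta_rot": [0,0,0],"gripper": 0.085}]'

```text
time: 2.9
tool_pos: [0.5918, -0.2012, 0.3379]
tcp_rot: [-3.14, 0.096, 0.004]
wrist_force: [0.3, -0.8, 0.6]
width: 0.999
```

```bash
python3 -c "
from go import *
need(np.array([.5925,-.2013,.079]),Rdown())"
```

```text
t 2.9 tcp [ 0.5918 -0.2012  0.3379] w 0.999 F [ 0.3 -0.8  0.6] q [-0.37  0.13  1.57 -0.    1.44 -0.31]
 shift in tool now [1.300e-03 1.000e-04 2.589e-01] rot [-0.0001  0.0023 -0.0015] shift in target frame [0.0007 0.     0.2589]
```

>>> arm_command --rows '[{"xyz": [0.0006,0,0.03],"delta_rot": [0,0,0],"gripper": 0.085},{"xyz": [0,0,0.03],"delta_rot": [0,0,0],"gripper": 0.085},{"xyz": [0,0,0.03],"delta_rot": [0,0,0],"gripper": 0.085},{"xyz": [0,0,0.03],"delta_rot": [0,0,0],"gripper": 0.085},{"xyz": [0,0,0.03],"delta_rot": [0,0,0],"gripper": 0.085},{"xyz": [0,0,0.03],"delta_rot": [0,0,0],"gripper": 0.085},{"xyz": [0,0,0.02],"delta_rot": [0,0,0],"gripper": 0.085},{"xyz": [0,0,0.02],"delta_rot": [0,0,0],"gripper": 0.085},{"xyz": [0,0,0.02],"delta_rot": [0,0,0],"gripper": 0.085},{"xyz": [0,0,0.01],"delta_rot": [0,0,0],"gripper": 0.085},{"xyz": [0,0,0.01],"delta_rot": [0,0,0],"gripper": 0.085},{"xyz": [0,0,0],"delta_rot": [0,0,0],"gripper": 0.085}]'

```text
time: 4.1
tool_pos: [0.5912, -0.2023, 0.078]
tcp_rot: [-3.139, 0.098, 0.004]
wrist_force: [0.5, -0.6, -0.1]
width: 0.997
```

```bash
python3 -c "
from go import *
need(np.array([.5925,-.2013,.079]),Rdown())
from workcell import read_camera
import cv2
d=read_camera('side');cv2.imwrite('pics/s1.png',cv2.resize(d['pixels'][150:310,280:500,::-1],None,fx=3.5,fy=3.5))"
```

```text
t 4.1 tcp [ 0.5912 -0.2023  0.078 ] w 0.997 F [ 0.5 -0.6 -0.1] q [-0.37  0.31  1.85 -0.    0.99 -0.31]
 shift in tool now [ 0.0012 -0.001  -0.001 ] rot [-0.0006  0.0023 -0.0024] shift in target frame [ 0.0012 -0.001  -0.001 ]
```

View pics/s1.png

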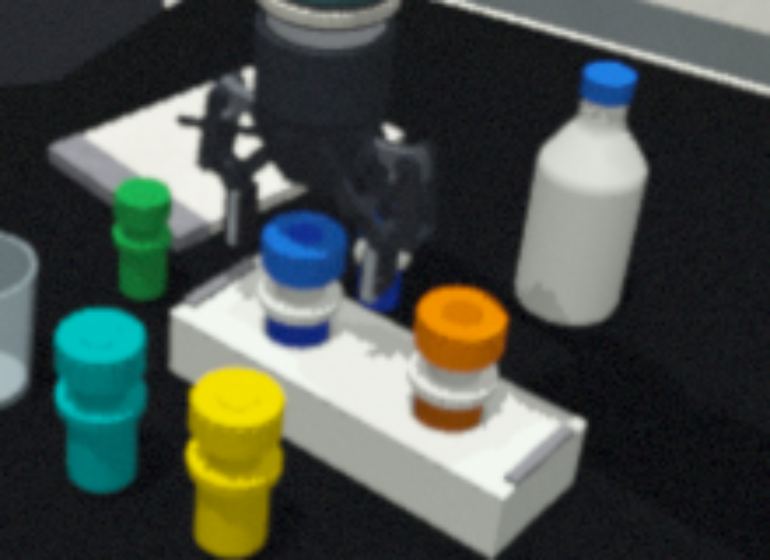

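The open fingers straddle the blue cap (crop (300,250)), with the tips around mid-cap height. They are clear of the orange one at (460,330). Closing now.

>>> arm_command --rows '[{"xyz": [0.001,-0.001,0],"delta_rot": [0,0,0],"gripper": 0.06},{"xyz": [0,0,0],"delta_rot": [0,0,0],"gripper": 0.05},{"xyz": [0,0,0],"delta_rot": [0,0,0],"gripper": 0.044},{"xyz": [0,0,0],"delta_rot": [0,0,0],"gripper": 0.04},{"xyz": [0,0,0],"delta_rot": [0,0,0],"gripper": 0.04},{"xyz": [0,0,0],"delta_rot": [0,0,0],"gripper": 0.04},{"xyz": [0,0,0],"delta_rot": [0,0,0],"gripper": 0.04}]' --force 60

```text
time: 4.85
tool_pos: [0.5947, -0.2014, 0.0807]
tcp_rot: [3.139, -0.096, 0.004]
wrist_force: [0.4, 0.1, 6.0]
width: 0.544
```

```bash
python3 -c "
from go import *
need(np.array([.5925,-.2013,.079]),Rdown())"
```

```text
t 4.85 tcp [ 0.5947 -0.2014  0.0807] w 0.544 F [0.4 0.1 6. ] q [-0.37  0.31  1.85  0.    0.99 -0.31]
 shift in tool now [-0.0022 -0.      0.0017] rot [ 0.0007 -0.0025 -0.0011] shift in target frame [-0.0022 -0.      0.0017]
```

>>> arm_command --rows '[{"xyz": [0,0,-0.005],"delta_rot": [0,0,0],"gripper": 0.04},{"xyz": [0,0,-0.01],"delta_rot": [0,0,0],"gripper": 0.04},{"xyz": [0,0,-0.02],"delta_rot": [0,0,0],"gripper": 0.04},{"xyz": [0,0,-0.025],"delta_rot": [0,0,0],"gripper": 0.04},{"xyz": [0,0,-0.025],"delta_rot": [0,0,0],"gripper": 0.04},{"xyz": [0,0,-0.025],"delta_rot": [0,0,0],"gripper": 0.04},{"xyz": [0,0,-0.025],"delta_rot": [0,0,0],"gripper": 0.04},{"xyz": [0,0,-0.025],"delta_rot": [0,0,0],"gripper": 0.04},{"xyz": [0,0,-0.02],"delta_rot": [0,0,0],"gripper": 0.04},{"xyz": [0,0,-0.02],"delta_rot": [0,0,0],"gripper": 0.04},{"xyz": [0,0,0],"delta_rot": [0,0,0],"gripper": 0.04},{"xyz": [0,0,0],"delta_rot": [0,0,0],"gripper": 0.04}]'

```text
time: 6.05
tool_pos: [0.5933, -0.201, 0.2792]
tcp_rot: [-3.14, 0.096, 0.0]
wrist_force: [0.1, 0.4, -2.2]
width: 0.545
```

```bash
python3 -c "
from go import *
need(W['O']+W['Z']*.125,Rwell())
from workcell import read_camera
import cv2
d=read_camera('side');np.savez('s2.npz',**d);cv2.imwrite('pics/s2.png',d['pixels'][...,::-1])"
```

```text
t 6.05 tcp [ 0.5933 -0.201   0.2792] w 0.545 F [ 0.1  0.4 -2.2] q [-0.37  0.15  1.66 -0.    1.34 -0.31]
 shift in tool now [-0.113  -0.3731  0.0407] rot [ 5.21e-01 -2.00e-04 -1.20e-03] shift in target frame [-0.1126 -0.3035  0.221 ]
```

View pics/s2.png

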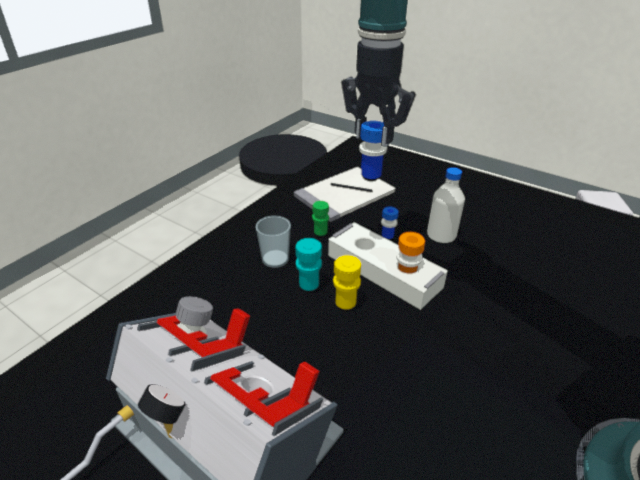

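The cartridge is held upright at (372,150). The rack's hole is empty and the orange one is still in place. Carrying it over and tilting.

>>> arm_command --rows '[{"xyz": [-0.007,-0.018,0],"delta_rot": [0,0,0],"gripper": 0.04},{"xyz": [-0.012,-0.034,0],"delta_rot": [0,0,0],"gripper": 0.04},{"xyz": [-0.014,-0.036,0],"delta_rot": [0,0,0],"gripper": 0.04},{"xyz": [-0.014,-0.036,0],"delta_rot": [0,0,0],"gripper": 0.04},{"xyz": [-0.014,-0.036,0],"delta_rot": [0,0,0],"gripper": 0.04},{"xyz": [-0.014,-0.036,0],"delta_rot": [0,0,0],"gripper": 0.04},{"xyz": [-0.014,-0.036,0],"delta_rot": [0,0,0],"gripper": 0.04},{"xyz": [-0.014,-0.036,0],"delta_rot": [0,0,0],"gripper": 0.04},{"xyz": [-0.01,-0.03,0],"delta_rot": [0,0,0],"gripper": 0.04}]'

```text
time: 7.0
tool_pos: [0.4963, 0.1055, 0.2776]
tcp_rot: [-3.14, 0.094, 0.005]
wrist_force: [1.2, -0.7, -2.2]
width: 0.543
```

>>> arm_command --rows '[{"xyz": [0,0,0],"delta_rot": [0.06,0,0],"gripper": 0.04},{"xyz": [0,0,0],"delta_rot": [0.08,0,0],"gripper": 0.04},{"xyz": [0,0,0],"delta_rot": [0.09,0,0],"gripper": 0.04},{"xyz": [0,0,0],"delta_rot": [0.09,0,0],"gripper": 0.04},{"xyz": [0,0,0],"delta_rot": [0.08,0,0],"gripper": 0.04},{"xyz": [0,0,0],"delta_rot": [0.07,0,0],"gripper": 0.04},{"xyz": [0,0,0],"delta_rot": [0.05,0,0],"gripper": 0.04},{"xyz": [0,0,0],"delta_rot": [0,0,0],"gripper": 0.04},{"xyz": [0,0,0],"delta_rot": [0,0,0],"gripper": 0.04}]'

```text
time: 7.9
tool_pos: [0.498, 0.1034, 0.2781]
tcp_rot: [-2.621, 0.081, -0.018]
wrist_force: [0.4, 0.6, -2.6]
width: 0.549
```

```bash
python3 -c "
from go import *
need(W['O']+W['Z']*.115,Rwell());wellpos()"
```

```text
t 7.9 tcp [0.498  0.1034 0.2781] w 0.549 F [ 0.4  0.6 -2.6] q [-0.19 -0.09  1.98  0.53  1.35 -0.27]
 shift in tool now [ 0.0008 -0.0456  0.0816] rot [ 0.0019  0.0014 -0.0026] shift in target frame [ 0.0008 -0.0454  0.0817]
t 7.9 tcp in well(mm) [-45.4   0.8 196.7] F well [-0.8 -0.3 -2.6] w 0.549 rot err [ 0.0019  0.0014 -0.0026]
```

>>> arm_command --rows '[{"xyz": [0,-0.0115,0.012],"delta_rot": [0,0,0],"gripper": 0.04},{"xyz": [0,-0.0115,0.012],"delta_rot": [0,0,0],"gripper": 0.04},{"xyz": [0,-0.0115,0.012],"delta_rot": [0,0,0],"gripper": 0.04},{"xyz": [0,-0.011,0.012],"delta_rot": [0,0,0],"gripper": 0.04},{"xyz": [0.0007,0,0.012],"delta_rot": [0,0,0],"gripper": 0.04},{"xyz": [0,0,0],"delta_rot": [0,0,0],"gripper": 0.04},{"xyz": [0,0,0],"delta_rot": [0,0,0],"gripper": 0.04}]'

```text
time: 8.6
tool_pos: [0.5033, 0.1726, 0.2493]
tcp_rot: [-2.621, 0.079, -0.02]
wrist_force: [-0.4, 0.8, -2.1]
width: 0.545
```

Run:
```python
from go import *
wellpos()
from workcell import read_camera
from h import *
O,X,Y,Z=(W[k] for k in"OXYZ")
s,c,Rc=st();a=np.linspace(0,2*np.pi,60)
ax=-Rc.as_matrix()[:,2];nose=c-.075*ax
bx=Rc.as_matrix()[:,0];by=Rc.as_matrix()[:,1]
for n,b in(("top",(100,200,130,120)),("side",(150,200,200,230))):
    d=read_camera(n);np.savez(n+"3.npz",**d);f=5 if n=="top" else 3
    im=cv2.resize(d["pixels"][b[1]:b[1]+b[3],b[0]:b[0]+b[2],::-1],None,fx=f,fy=f,interpolation=cv2.INTER_CUBIC)
    def dr(pts,col):
        for p in pts:
            u=(project(d,p)-b[:2]+.5)*f;cv2.circle(im,tuple(int(v) for v in u),1,col,-1)
    dr([O+.0205*(np.cos(s)*X+np.sin(s)*Y) for s in a],(0,255,0))
    dr([nose+.014*(np.cos(s)*bx+np.sin(s)*by) for s in a],(0,255,255))
    dr([nose+.0635*ax+.025*(np.cos(s)*bx+np.sin(s)*by) for s in a],(255,0,255))
    cv2.imwrite(f"pics/p_{n}.png",im)
```

```text
t 8.6 tcp in well(mm) [  0.4  -0.4 137.2] F well [-0.3  0.4 -2.2] w 0.545 rot err [ 0.0016  0.0009 -0.0006]
```

View pics/p_top.png

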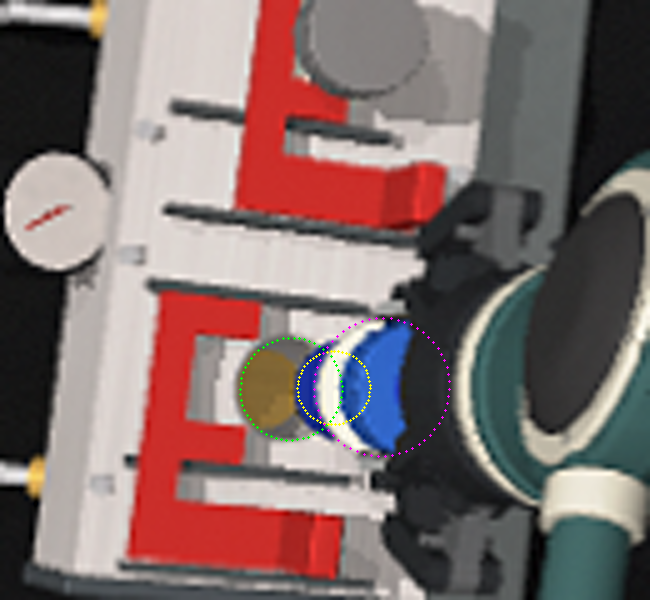

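View pics/p_side.png

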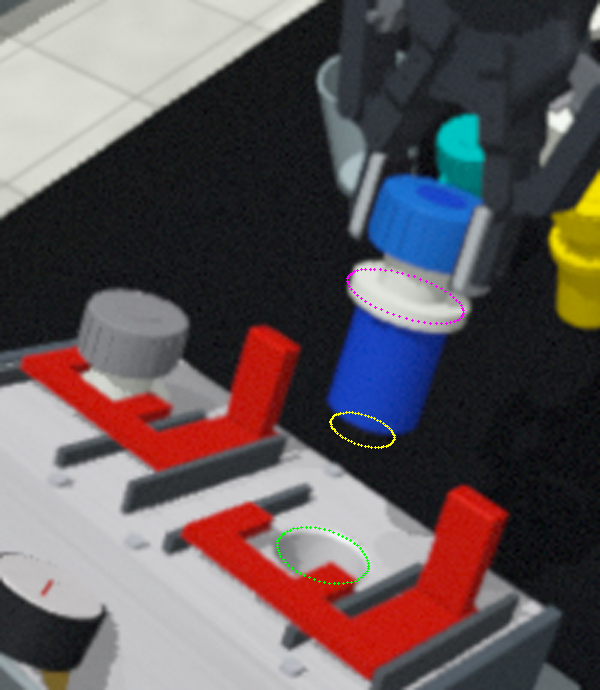

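Run:
```python
from go import *
from h import *
O,X,Y,Z=(W[k] for k in"OXYZ")
s,c,Rc=st();M=Rc.as_matrix();ax=-M[:,2]
for n in("side","top"):
    d=load(n+"3.npz");P=cloud(d);hsv=cv2.cvtColor(d["pixels"],cv2.COLOR_RGB2HSV)
    e=(P-c);e=np.stack([e@X,e@Y,e@Z],-1)*1000
    near=(np.linalg.norm(P-c,axis=2)<.13)&(d["range_z"]>0)
    m=near&(hsv[...,0]>108)&(hsv[...,0]<130)&(hsv[...,1]>150)&(hsv[...,2]>40)
    m&=e[...,2]<-12
    print(n,m.sum(),np.percentile(e[m],[1,50,99],axis=0).round(1).tolist())
    if n=="side":
        vs=np.where(m.any(1))[0]
        # per-row edges -> mid line, excluding taper/flange
        p0=project(d,c-.012*ax);p1=project(d,c-.070*ax)
        t=(p1-p0)/np.linalg.norm(p1-p0);nrm=np.array([-t[1],t[0]])
        vv,uu=np.nonzero(m);a=(np.c_[uu,vv]-p0)@t;b=(np.c_[uu,vv]-p0)@nrm
        L=np.linalg.norm(p1-p0)
        for k in range(0,int(L)+8,3):
            q=b[(a>=k)&(a<k+3)]
            if len(q)>3: print(" along mm",round(12+58*(k+1.5)/L,1),"edges px",q.min().round(1),q.max().round(1),"mid",((q.min()+q.max())/2).round(2))
        print("px/mm",L/58, "nrm dir in well", )
```

```text
side 1097 [[-7.6, -12.8, -66.9], [14.5, 11.2, -43.2], [19.2, 21.1, -20.3]]
 along mm 26.2 edges px -17.0 13.9 mid -1.56
 along mm 30.2 edges px -16.7 14.0 mid -1.38
 along mm 34.3 edges px -17.0 13.7 mid -1.68
 along mm 38.3 edges px -17.0 13.7 mid -1.65
 along mm 42.3 edges px -17.0 13.7 mid -1.63
 along mm 46.4 edges px -16.6 14.1 mid -1.28
 along mm 50.4 edges px -16.6 14.1 mid -1.25
 along mm 54.5 edges px -15.9 14.1 mid -0.92
 along mm 58.5 edges px -16.6 13.8 mid -1.38
 along mm 62.6 edges px -16.5 13.8 mid -1.36
 along mm 66.6 edges px -16.5 13.8 mid -1.33
 along mm 70.7 edges px -15.5 12.9 mid -1.31
 along mm 74.7 edges px -12.0 8.8 mid -1.6
px/mm 0.7414822448925584 nrm dir in well
top 61 [[7.9, -13.1, -65.8], [16.4, 4.4, -52.6], [18.0, 18.5, -39.9]]
```

There is no tilt of the tube and the offset is under 2 mm, well inside the taper's capture. Inserting.

>>> arm_command --rows '[{"xyz": [0,-0.0005,0.014],"delta_rot": [0,0,0],"gripper": 0.04},{"xyz": [0,0,0.014],"delta_rot": [0,0,0],"gripper": 0.04},{"xyz": [0,0,0.014],"delta_rot": [0,0,0],"gripper": 0.04},{"xyz": [0,0,0.01],"delta_rot": [0,0,0],"gripper": 0.04},{"xyz": [0,0,0.006],"delta_rot": [0,0,0],"gripper": 0.04},{"xyz": [0,0,0.005],"delta_rot": [0,0,0],"gripper": 0.04},{"xyz": [0,0,0.005],"delta_rot": [0,0,0],"gripper": 0.04},{"xyz": [0,0,0.005],"delta_rot": [0,0,0],"gripper": 0.04},{"xyz": [0,0,0.005],"delta_rot": [0,0,0],"gripper": 0.04}]'

```text
time: 9.6
tool_pos: [0.5066, 0.2117, 0.1825]
tcp_rot: [-2.62, 0.08, -0.022]
wrist_force: [-0.2, 0.0, -1.3]
width: 0.543
```

```bash
python3 -c "
from go import *
wellpos()"
```

```text
t 9.6 tcp in well(mm) [ 1.2 -1.3 59.7] F well [-0.6  0.2 -1.1] w 0.543 rot err [ 0.0008 -0.0013 -0.0008]
```

>>> arm_command --rows '[{"xyz": [0,0,0.005],"delta_rot": [0,0,0],"gripper": 0.04},{"xyz": [0,0,0.005],"delta_rot": [0,0,0],"gripper": 0.04},{"xyz": [0,0,0.005],"delta_rot": [0,0,0],"gripper": 0.04},{"xyz": [0,0,0.003],"delta_rot": [0,0,0],"gripper": 0.04},{"xyz": [0,0,0],"delta_rot": [0,0,0],"gripper": 0.04}]'

```text
time: 10.1
tool_pos: [0.5065, 0.2207, 0.1663]
tcp_rot: [-2.62, 0.08, -0.02]
wrist_force: [-0.3, 1.3, -2.1]
width: 0.543
```

```bash
python3 -c "
from go import *
wellpos()"
```

```text
t 10.1 tcp in well(mm) [ 0.9 -0.7 41.2] F well [ 0.1  0.4 -2.5] w 0.543 rot err [ 0.0009  0.0002 -0.0012]
```

>>> arm_command --rows '[{"xyz": [0,0,0.003],"delta_rot": [0,0,0],"gripper": 0.04},{"xyz": [0,0,0.003],"delta_rot": [0,0,0],"gripper": 0.04},{"xyz": [0,0,0.002],"delta_rot": [0,0,0],"gripper": 0.04},{"xyz": [0,0,0.002],"delta_rot": [0,0,0],"gripper": 0.04},{"xyz": [0,0,0],"delta_rot": [0,0,0],"gripper": 0.04}]'

```text
time: 10.6
tool_pos: [0.5071, 0.2255, 0.1579]
tcp_rot: [-2.62, 0.08, -0.021]
wrist_force: [0.6, 1.3, -1.6]
width: 0.547
```

```bash
python3 -c "
from go import *
wellpos()"
```

```text
t 10.6 tcp in well(mm) [ 1.  -1.  31.5] F well [ 0.4 -0.6 -2. ] w 0.547 rot err [ 0.0009 -0.0005 -0.001 ]
```

>>> arm_command --rows '[{"xyz": [0,0,0.001],"delta_rot": [0,0,0],"gripper": 0.04},{"xyz": [0,0,0.001],"delta_rot": [0,0,0],"gripper": 0.04},{"xyz": [0,0,0.001],"delta_rot": [0,0,0],"gripper": 0.04},{"xyz": [0,0,0],"delta_rot": [0,0,0],"gripper": 0.04}]'

```text
time: 11.0
tool_pos: [0.5074, 0.2265, 0.1567]
tcp_rot: [-2.621, 0.078, -0.022]
wrist_force: [-3.6, -6.6, 7.0]
width: 0.54
```

```bash
python3 -c "
from go import *
wellpos()"
```

```text
t 11.0 tcp in well(mm) [ 1.2 -1.2 30. ] F well [-2.4  3.2  9.5] w 0.54 rot err [ 0.0011 -0.0006  0.0002]
```

Seat contact is felt (about 10 N along the bore). I'll open the fingers just enough to miss the lug, and retreat.

>>> arm_command --rows '[{"xyz": [0,0,0],"delta_rot": [0,0,0],"gripper": 0.055},{"xyz": [0,0,0],"delta_rot": [0,0,0],"gripper": 0.06},{"xyz": [0,0,0],"delta_rot": [0,0,0],"gripper": 0.06},{"xyz": [0,0,0],"delta_rot": [0,0,0],"gripper": 0.06}]'

```text
time: 11.4
tool_pos: [0.5072, 0.2269, 0.1553]
tcp_rot: [-2.621, 0.08, -0.021]
wrist_force: [-1.1, -0.8, -0.6]
width: 0.703
```

```bash
python3 -c "
from go import *
wellpos()"
```

```text
t 11.4 tcp in well(mm) [ 0.9 -1.  28.6] F well [-1.   1.1 -0.1] w 0.703 rot err [ 0.001  -0.0004 -0.0011]
```

>>> arm_command --rows '[{"xyz": [0,0,-0.005],"delta_rot": [0,0,0],"gripper": 0.06},{"xyz": [0,0,-0.01],"delta_rot": [0,0,0],"gripper": 0.06},{"xyz": [0,0,-0.015],"delta_rot": [0,0,0],"gripper": 0.06},{"xyz": [0,0,-0.015],"delta_rot": [0,0,0],"gripper": 0.06},{"xyz": [0,0,-0.015],"delta_rot": [0,0,0],"gripper": 0.06},{"xyz": [0,0,0],"delta_rot": [0,0,0],"gripper": 0.06},{"xyz": [0,0,0],"delta_rot": [0,0,0],"gripper": 0.06}]'

```text
time: 12.1
tool_pos: [0.5059, 0.1967, 0.2084]
tcp_rot: [-2.62, 0.08, -0.024]
wrist_force: [-0.9, 0.2, 0.1]
width: 0.706
```

```bash
cat > pic.py <<'E'
import sys
from go import *
from h import *
from workcell import read_camera
wellpos()
k=sys.argv[1];ims=[]
for n,b,f in(("top",(100,190,110,140),4),("side",(140,260,200,180),2.8)):
    d=read_camera(n);np.savez(n+k+".npz",**d)
    im=cv2.resize(d["pixels"][b[1]:b[1]+b[3],b[0]:b[0]+b[2],::-1],None,fx=f,fy=f,interpolation=cv2.INTER_CUBIC)
    cv2.imwrite(f"pics/{n}{k}.png",im)
E
python3 pic.py 4
```

```text
t 12.1 tcp in well(mm) [ 1.1 -1.6 89.7] F well [ 0.2  0.9 -0. ] w 0.706 rot err [ 0.0009 -0.0025 -0.0008]
```

View pics/side4.png

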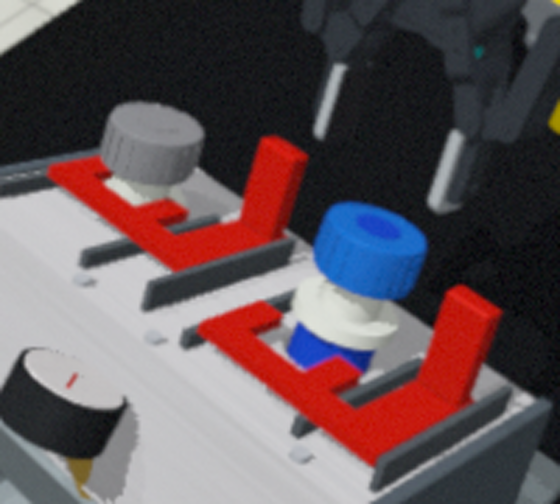

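View pics/top4.png

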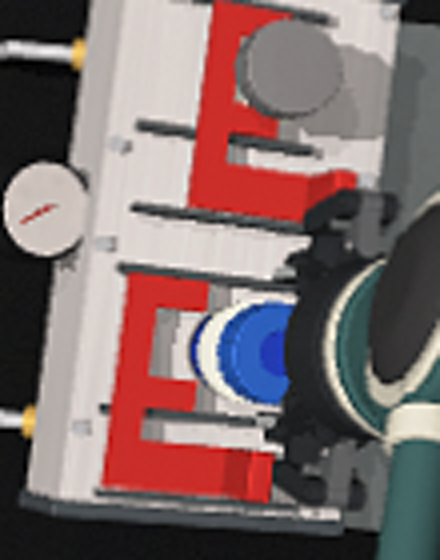

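The cartridge stands sprung up in the well, with its blue cap at side crop (370,250). The keeper is open and the lug is at (465,340). Next I'll set the fingers 52 mm apart and shift so that one is over the cap and the other is up-slope of the lug.

>>> arm_command --rows '[{"xyz": [-0.007,-0.004,0],"delta_rot": [0,0,0],"gripper": 0.052},{"xyz": [-0.008,-0.0045,0],"delta_rot": [0,0,0],"gripper": 0.052},{"xyz": [-0.008,-0.0045,0],"delta_rot": [0,0,0],"gripper": 0.052},{"xyz": [-0.0083,-0.0045,0],"delta_rot": [0,0,0],"gripper": 0.052},{"xyz": [0,0,0.006],"delta_rot": [0,0,0],"gripper": 0.052},{"xyz": [0,0,0.006],"delta_rot": [0,0,0],"gripper": 0.052},{"xyz": [0,0,0],"delta_rot": [0,0,0],"gripper": 0.052},{"xyz": [0,0,0],"delta_rot": [0,0,0],"gripper": 0.052}]'

```text
time: 13.0
tool_pos: [0.4753, 0.2202, 0.2053]
tcp_rot: [-2.621, 0.08, -0.02]
wrist_force: [0.4, -0.0, 0.7]
width: 0.608
```

```bash
python3 pic.py 5
python3 - <<'E'
from go import *
from h import *
O,X,Y,Z=(W[k] for k in"OXYZ")
for n in("side",):
    d=load(n+"5.npz");P=cloud(d)-O;e=np.stack([P@X,P@Y,P@Z],-1)*1000
    hsv=cv2.cvtColor(d["pixels"],cv2.COLOR_RGB2HSV)
    m=(d["range_z"]>0)&(e[...,2]>66)&(e[...,2]<100)&(abs(e[...,0]-18)<40)&(abs(e[...,1]-30)<70)
    for lo in(66,72,78,84,90):
        q=m&(e[...,2]>lo)&(e[...,2]<=lo+6);p=e[q]
        for nm,s in(("A",p[p[:,1]<30]),("B",p[p[:,1]>=30])):
            if len(s)>5: print(lo,nm,len(s),"x",np.percentile(s[:,0],[3,97]).round(1),"y",np.percentile(s[:,1],[3,97]).round(1))
E
```

```text
t 13.0 tcp in well(mm) [18.3 30.4 76.2] F well [ 0.3 -0.5  0.6] w 0.608 rot err [ 0.0011  0.0003 -0.0013]
66 A 56 x [-0.4 17.9] y [-15.9  15. ]
78 A 29 x [12.6 29.5] y [-1.5  5.7]
78 B 23 x [14.4 29.6] y [57.3 64. ]
84 A 68 x [ 9.5 30.6] y [-6.1  5.6]
84 B 54 x [15.8 31.3] y [57.6 69.6]
90 A 79 x [ 9.  30.8] y [-7.8  5.6]
90 B 81 x [14.2 30.9] y [57.6 70.8]
```

View pics/side5.png

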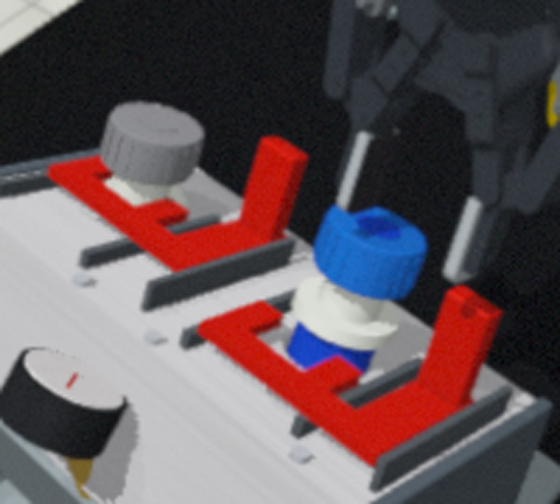

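View pics/top5.png

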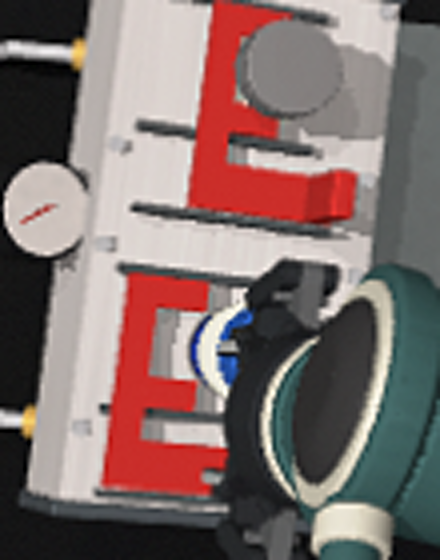

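The fingers sit as planned. A is over the cap (side crop (350,190)), at y -7..+6 and x 9..30. B is at y 57..71, up-slope of the lug. Tips are at about z 80. Pressing in small steps now.

>>> arm_command --rows '[{"xyz": [0,0,0.005],"delta_rot": [0,0,0],"gripper": 0.052},{"xyz": [0,0,0.005],"delta_rot": [0,0,0],"gripper": 0.052},{"xyz": [0,0,0.003],"delta_rot": [0,0,0],"gripper": 0.052},{"xyz": [0,0,0.002],"delta_rot": [0,0,0],"gripper": 0.052},{"xyz": [0,0,0.002],"delta_rot": [0,0,0],"gripper": 0.052},{"xyz": [0,0,0],"delta_rot": [0,0,0],"gripper": 0.052}]'

```text
time: 13.7
tool_pos: [0.4778, 0.2288, 0.193]
tcp_rot: [-2.619, 0.079, -0.027]
wrist_force: [-0.1, -2.4, 6.1]
width: 0.612
```

```bash
python3 -c "
from go import *
wellpos()"
```

```text
t 13.7 tcp in well(mm) [19.8 28.5 61.2] F well [ 0.9 -0.1  6.5] w 0.612 rot err [-0.0001 -0.0044  0.0004]
```

>>> arm_command --rows '[{"xyz": [0,0,0.0015],"delta_rot": [0,0,0],"gripper": 0.052},{"xyz": [0,0,0.0015],"delta_rot": [0,0,0],"gripper": 0.052},{"xyz": [0,0,0.0015],"delta_rot": [0,0,0],"gripper": 0.052},{"xyz": [0,0,0],"delta_rot": [0,0,0],"gripper": 0.052}]'

```text
time: 14.1
tool_pos: [0.4788, 0.2311, 0.1904]
tcp_rot: [-2.619, 0.079, -0.03]
wrist_force: [-1.2, -3.0, 10.0]
width: 0.614
```

```bash
python3 -c "
from go import *
wellpos()"
```

```text
t 14.1 tcp in well(mm) [20.5 27.6 57.8] F well [ 2.3  1.  10.2] w 0.614 rot err [-0.0009 -0.0063  0.0011]
```

>>> arm_command --rows '[{"xyz": [-0.001,0.001,0.0015],"delta_rot": [0,0,0],"gripper": 0.052},{"xyz": [-0.001,0.001,0.0015],"delta_rot": [0,0,0],"gripper": 0.052},{"xyz": [0,0,0.0015],"delta_rot": [0,0,0],"gripper": 0.052},{"xyz": [0,0,0.0015],"delta_rot": [0,0,0],"gripper": 0.052},{"xyz": [0,0,0.0015],"delta_rot": [0,0,0],"gripper": 0.052},{"xyz": [0,0,0],"delta_rot": [0,0,0],"gripper": 0.052}]'

```text
time: 14.7
tool_pos: [0.4784, 0.2338, 0.1851]
tcp_rot: [-2.617, 0.078, -0.034]
wrist_force: [-1.8, -4.8, 16.8]
width: 0.607
```

```bash
python3 -c "
from go import *
wellpos()"
```

```text
t 14.7 tcp in well(mm) [20.2 28.2 51.9] F well [ 4.1  1.5 17. ] w 0.607 rot err [-0.0029 -0.0093  0.0024]
```

>>> arm_command --rows '[{"xyz": [0,0,0.0015],"delta_rot": [0,0,0],"gripper": 0.052},{"xyz": [0,0,0.0015],"delta_rot": [0,0,0],"gripper": 0.052},{"xyz": [0,0,0.001],"delta_rot": [0,0,0],"gripper": 0.052},{"xyz": [0,0,0],"delta_rot": [0,0,0],"gripper": 0.052}]'

```text
time: 15.1
tool_pos: [0.4791, 0.2359, 0.1828]
tcp_rot: [-2.616, 0.078, -0.036]
wrist_force: [-4.2, -6.4, 21.2]
width: 0.607
```

```bash
python3 -c "
from go import *
wellpos()"; python3 pic.py 6
```

```text
t 15.1 tcp in well(mm) [20.9 27.6 48.8] F well [ 4.8  3.8 21.7] w 0.607 rot err [-0.0036 -0.0103  0.0032]
t 15.1 tcp in well(mm) [20.9 27.6 48.8] F well [ 4.8  3.8 21.7] w 0.607 rot err [-0.0036 -0.0103  0.0032]
```

View pics/side6.png

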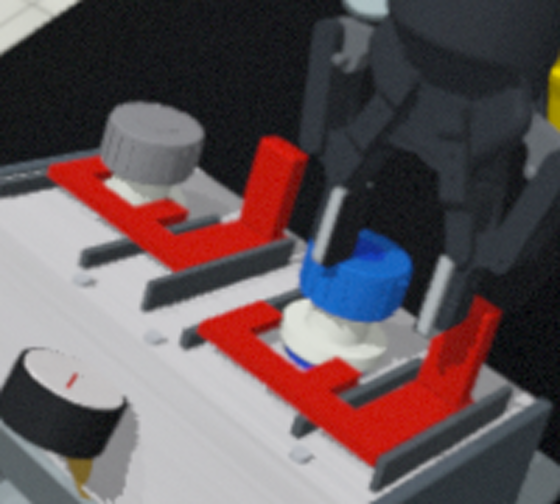

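The finger is pressing the cap at (330,260) and the flange is nearly down. The keeper is still open and the second finger is behind the lug. Continuing.

>>> arm_command --rows '[{"xyz": [0,0.001,0.001],"delta_rot": [0,0,0],"gripper": 0.052},{"xyz": [-0.001,0.001,0.001],"delta_rot": [0,0,0],"gripper": 0.052},{"xyz": [0,0,0.001],"delta_rot": [0,0,0],"gripper": 0.052},{"xyz": [0,0,0],"delta_rot": [0,0,0],"gripper": 0.052}]'

```text
time: 15.6
tool_pos: [0.4789, 0.2364, 0.1809]
tcp_rot: [-2.614, 0.077, -0.038]
wrist_force: [-4.6, -5.7, 27.6]
width: 0.608
```

```bash
python3 -c "
from go import *
wellpos()"
```

```text
t 15.6 tcp in well(mm) [20.4 27.9 46.9] F well [ 8.6  4.2 26.9] w 0.608 rot err [-0.0058 -0.0119  0.004 ]
```

>>> arm_command --rows '[{"xyz": [0,0,0.001],"delta_rot": [0,0,0],"gripper": 0.052},{"xyz": [0,0,0.001],"delta_rot": [0,0,0],"gripper": 0.052},{"xyz": [0,0,0],"delta_rot": [0,0,0],"gripper": 0.052}]'

```text
time: 15.9
tool_pos: [0.4794, 0.2376, 0.1799]
tcp_rot: [-2.613, 0.077, -0.039]
wrist_force: [-6.0, -4.5, 28.4]
width: 0.609
```

```bash
python3 -c "
from go import *
wellpos()"
```

```text
t 15.9 tcp in well(mm) [21.  27.4 45.4] F well [10.   5.7 27. ] w 0.609 rot err [-0.0064 -0.0127  0.0045]
```

>>> arm_command --rows '[{"xyz": [0,0.001,0.001],"delta_rot": [0,0,0],"gripper": 0.052},{"xyz": [0,0,0.001],"delta_rot": [0,0,0],"gripper": 0.052},{"xyz": [0,0,0],"delta_rot": [0,0,0],"gripper": 0.052}]'

```text
time: 16.2
tool_pos: [0.4803, 0.2383, 0.1798]
tcp_rot: [-2.611, 0.076, -0.042]
wrist_force: [-7.6, -6.5, 36.8]
width: 0.607
```

```bash
python3 -c "
from go import *
wellpos()"; python3 pic.py 7
```

```text
t 16.2 tcp in well(mm) [21.5 26.5 44.9] F well [12.3  7.2 35.4] w 0.607 rot err [-0.0085 -0.0145  0.0056]
t 16.2 tcp in well(mm) [21.5 26.5 44.9] F well [12.3  7.2 35.4] w 0.607 rot err [-0.0085 -0.0145  0.0056]
```

View pics/side7.png

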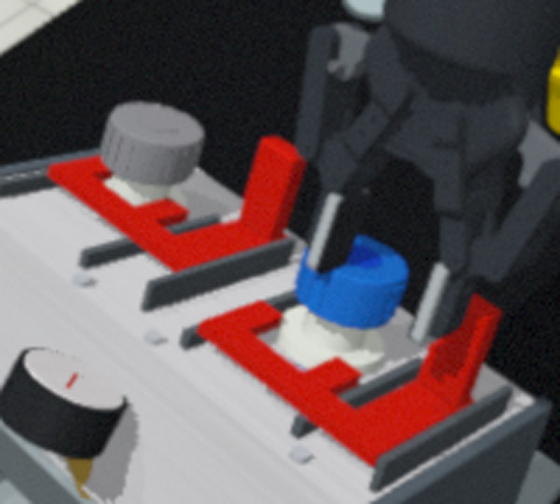

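Now it is solid: the force rose from 27 to 35 N over only 0.5 mm, and the white flange is on the face at (330,345). Sliding down the slope, which is tool +y.

>>> arm_command --rows '[{"xyz": [0,0.002,0.0005],"delta_rot": [0,0,0],"gripper": 0.052},{"xyz": [0,0.003,0.0005],"delta_rot": [0,0,0],"gripper": 0.052},{"xyz": [0,0.003,0],"delta_rot": [0,0,0],"gripper": 0.052},{"xyz": [0,0.003,0],"delta_rot": [0,0,0],"gripper": 0.052},{"xyz": [0,0,0],"delta_rot": [0,0,0],"gripper": 0.052}]'

```text
time: 16.8
tool_pos: [0.4817, 0.231, 0.1758]
tcp_rot: [-2.607, 0.076, -0.047]
wrist_force: [-6.7, 1.2, 39.7]
width: 0.613
```

```bash
python3 -c "
from go import *
wellpos()"
```

```text
t 16.8 tcp in well(mm) [13.3 24.7 45.1] F well [20.4  6.7 34. ] w 0.613 rot err [-0.013  -0.0179  0.0063]
```

>>> arm_command --rows '[{"xyz": [0,0.003,0],"delta_rot": [0,0,0],"gripper": 0.052},{"xyz": [0,0.003,0],"delta_rot": [0,0,0],"gripper": 0.052},{"xyz": [0,0,0],"delta_rot": [0,0,0],"gripper": 0.052}]'

```text
time: 17.1
tool_pos: [0.4821, 0.2251, 0.1722]
tcp_rot: [-2.608, 0.077, -0.049]
wrist_force: [-2.1, 0.4, 37.1]
width: 0.608
```

```bash
python3 -c "
from go import *
wellpos()"; python3 pic.py 8
```

```text
t 17.1 tcp in well(mm) [ 6.4 23.9 44.8] F well [18.7  2.2 32.1] w 0.608 rot err [-0.0115 -0.0197  0.0058]
t 17.1 tcp in well(mm) [ 6.4 23.9 44.8] F well [18.7  2.2 32.1] w 0.608 rot err [-0.0115 -0.0197  0.0058]
```

View pics/side8.png

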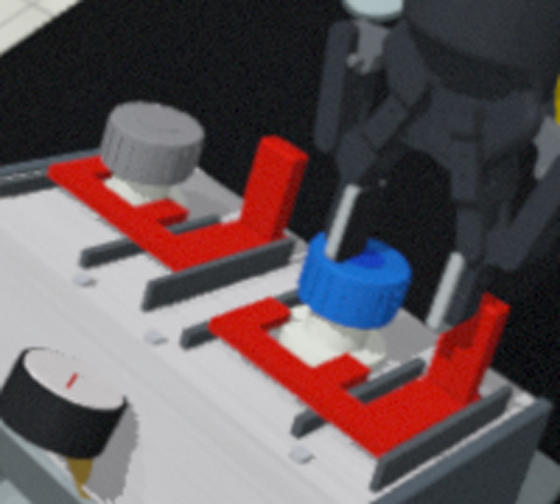

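The keeper is moving (its left corner went from 200 to 211 px) and the flange stays down. Continuing, with a little more press and a y correction.

>>> arm_command --rows '[{"xyz": [-0.001,0.003,0.0005],"delta_rot": [0,0,0],"gripper": 0.052},{"xyz": [-0.001,0.003,0.0005],"delta_rot": [0,0,0],"gripper": 0.052},{"xyz": [-0.001,0.003,0.0005],"delta_rot": [0,0,0],"gripper": 0.052},{"xyz": [0,0,0],"delta_rot": [0,0,0],"gripper": 0.052}]'

```text
time: 17.6
tool_pos: [0.4811, 0.2178, 0.1673]
tcp_rot: [-2.609, 0.079, -0.056]
wrist_force: [1.0, -1.3, 37.2]
width: 0.609
```

```bash
python3 -c "
from go import *
wellpos()"
```

```text
t 17.6 tcp in well(mm) [-2.5 24.5 44.3] F well [17.5 -1.1 32.9] w 0.609 rot err [-0.011  -0.0247  0.0062]
```

>>> arm_command --rows '[{"xyz": [-0.001,0.003,0],"delta_rot": [0,0,0],"gripper": 0.052},{"xyz": [0,0.003,0],"delta_rot": [0,0,0],"gripper": 0.052},{"xyz": [0,0.003,0],"delta_rot": [0,0,0],"gripper": 0.052},{"xyz": [0,0,0],"delta_rot": [0,0,0],"gripper": 0.052}]'

```text
time: 18.0
tool_pos: [0.4794, 0.21, 0.1621]
tcp_rot: [-2.609, 0.081, -0.054]
wrist_force: [3.0, 0.8, 35.8]
width: 0.606
```

```bash
python3 pic.py 9
```

```text
t 18.0 tcp in well(mm) [-11.8  25.7  43.7] F well [18.6 -2.9 30.6] w 0.606 rot err [-0.011  -0.0239  0.0041]
```

View pics/side9.png

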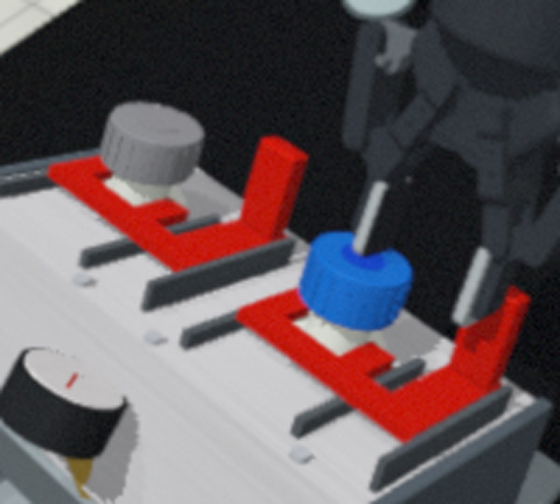

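>>> arm_command --rows '[{"xyz": [0,0.002,0.0005],"delta_rot": [0,0,0],"gripper": 0.052},{"xyz": [0,0.002,0],"delta_rot": [0,0,0],"gripper": 0.052},{"xyz": [0,0,0],"delta_rot": [0,0,0],"gripper": 0.052}]'

```text
time: 18.4
tool_pos: [0.4794, 0.2098, 0.1621]
tcp_rot: [-2.602, 0.082, -0.053]
wrist_force: [2.4, 11.8, 41.2]
width: 0.607
```

```bash
python3 pic.py 10;  python3 - <<'E'
from go import *
from h import *
O,X,Y,Z=(W[k] for k in"OXYZ")
for k in("4","9","10"):
    d=load("side"+k+".npz");P=cloud(d)-O;e=np.stack([P@X,P@Y,P@Z],-1)*1000
    hsv=cv2.cvtColor(d["pixels"],cv2.COLOR_RGB2HSV)
    r=(d["range_z"]>0)&((hsv[...,0]<6)|(hsv[...,0]>174))&(hsv[...,1]>150)
    g=r&(abs(e[...,2]-14.5)<3)&(e[...,1]>-36)&(e[...,1]<44)&(abs(e[...,0])<70)
    l=r&(e[...,2]>30)&(e[...,1]>40)&(e[...,1]<80)&(abs(e[...,0])<70)
    print(k,"fork x 1/99",np.percentile(e[g][:,0],[1,99]).round(1),"lug x",np.percentile(e[l][:,0],[2,98]).round(1))
E
```

```text
t 18.4 tcp in well(mm) [-12.   25.7  43.8] F well [30.9 -1.7 29.8] w 0.607 rot err [-0.018  -0.0232  0.0034]
4 fork x 1/99 [21.3 60.1] lug x [-7.2  3.6]
9 fork x 1/99 [-1.6 35.6] lug x [-31.9 -20.4]
10 fork x 1/99 [-2.2 35.9] lug x [-31.6 -20.6]
```

The keeper is at its stop: the push rose from 19 to 31 N with no motion, and lug and fork have both moved about 25 mm. Easing off, then lifting clear.

>>> arm_command --rows '[{"xyz": [0,-0.002,-0.001],"delta_rot": [0,0,0],"gripper": 0.052},{"xyz": [0,-0.002,-0.002],"delta_rot": [0,0,0],"gripper": 0.052},{"xyz": [0,-0.001,-0.002],"delta_rot": [0,0,0],"gripper": 0.052},{"xyz": [0,-0.001,-0.003],"delta_rot": [0,0,0],"gripper": 0.052},{"xyz": [0,0,-0.005],"delta_rot": [0,0,0],"gripper": 0.052},{"xyz": [0,0,-0.005],"delta_rot": [0,0,0],"gripper": 0.052},{"xyz": [0,0,-0.01],"delta_rot": [0,0,0],"gripper": 0.052},{"xyz": [0,0,-0.015],"delta_rot": [0,0,0],"gripper": 0.052},{"xyz": [0,0,-0.02],"delta_rot": [0,0,0],"gripper": 0.052},{"xyz": [0,0,-0.02],"delta_rot": [0,0,0],"gripper": 0.052},{"xyz": [0,0,-0.02],"delta_rot": [0,0,0],"gripper": 0.052},{"xyz": [0,0,0],"delta_rot": [0,0,0],"gripper": 0.052}]'

```text
time: 19.7
tool_pos: [0.4666, 0.1572, 0.2416]
tcp_rot: [-2.621, 0.08, -0.029]
wrist_force: [0.7, 0.1, -0.4]
width: 0.607
```

>>> arm_command --rows '[{"xyz": [0,0.01,-0.02],"delta_rot": [0,0,0],"gripper": 0.052},{"xyz": [0,0.015,-0.02],"delta_rot": [0,0,0],"gripper": 0.052},{"xyz": [0,0.015,-0.02],"delta_rot": [0,0,0],"gripper": 0.052},{"xyz": [0,0.01,-0.01],"delta_rot": [0,0,0],"gripper": 0.052},{"xyz": [0,0,0],"delta_rot": [0,0,0],"gripper": 0.052},{"xyz": [0,0,0],"delta_rot": [0,0,0],"gripper": 0.052}]'

```text
time: 20.3
tool_pos: [0.4596, 0.0803, 0.274]
tcp_rot: [-2.62, 0.081, -0.02]
wrist_force: [0.2, -0.4, -0.9]
width: 0.611
```

```bash
python3 pic.py 11;  python3 - <<'E'
from go import *
from h import *
O,X,Y,Z=(W[k] for k in"OXYZ")
for k in("side4","side11","top11"):
    d=load(k+".npz");P0=cloud(d);P=P0-O;e=np.stack([P@X,P@Y,P@Z],-1)*1000
    hsv=cv2.cvtColor(d["pixels"],cv2.COLOR_RGB2HSV);ok=d["range_z"]>0
    r=ok&((hsv[...,0]<6)|(hsv[...,0]>174))&(hsv[...,1]>150)
    l=r&(e[...,2]>30)&(e[...,1]>40)&(e[...,1]<80)&(abs(e[...,0])<70)
    b=ok&(hsv[...,0]>100)&(hsv[...,0]<125)&(hsv[...,1]>120)&(abs(e[...,1])<40)&(abs(e[...,0])<45)&(e[...,2]>20)
    q=e[b];t=q[q[:,2]>np.percentile(q[:,2],90)-4]
    print(k,"lug x",np.percentile(e[l][:,0],[2,98]).round(1),"cap top z",np.percentile(q[:,2],[50,95]).round(1),"mid",((t.max(0)+t.min(0))/2).round(1))
    # cap top plane tilt
    c=np.median(t,0);n=np.linalg.svd(t[abs(t[:,2]-c[2])<2]-c)[2][2];print("  cap normal tilt",np.degrees(np.arccos(min(1,abs(n[2])))).round(1))
for n in("top0","top11"):
    d=load(n+".npz");hsv=cv2.cvtColor(d["pixels"],cv2.COLOR_RGB2HSV)
    for nm,lo,hi,bx in(("orange",(8,150,80),(20,255,255),(340,270,400,320)),("washcap",(100,120,60),(125,255,255),(455,275,495,315))):
        m=cv2.inRange(hsv,lo,hi);z=np.zeros_like(m);z[bx[1]:bx[3],bx[0]:bx[2]]=m[bx[1]:bx[3],bx[0]:bx[2]]
        M=cv2.moments(z,True);print(n,nm,round(M["m10"]/M["m00"],1),round(M["m01"]/M["m00"],1))
cv2.imwrite("pics/full11.png",load("top11.npz")["pixels"][...,::-1])
E
```

```text
t 20.3 tcp in well(mm) [-69.5  37.7 205.8] F well [-0.8 -0.2 -0.6] w 0.611 rot err [ 0.0002  0.0003 -0.0023]
side4 lug x [-7.2  3.6] cap top z [61.4 66.1] mid [-4.3  0.7 64.6]
  cap normal tilt 2.6
side11 lug x [-29.  -17.8] cap top z [47.3 50.5] mid [ 2.8  1.4 49. ]
  cap normal tilt 1.2
top11 lug x [-30.6 -19.4] cap top z [49.7 53.4] mid [ 2.8  0.4 52.8]
  cap normal tilt 0.3
top0 orange 368.0 295.1
top0 washcap 473.5 295.4
top11 orange 369.9 289.9
top11 washcap 473.5 295.4
```

View pics/side11.png

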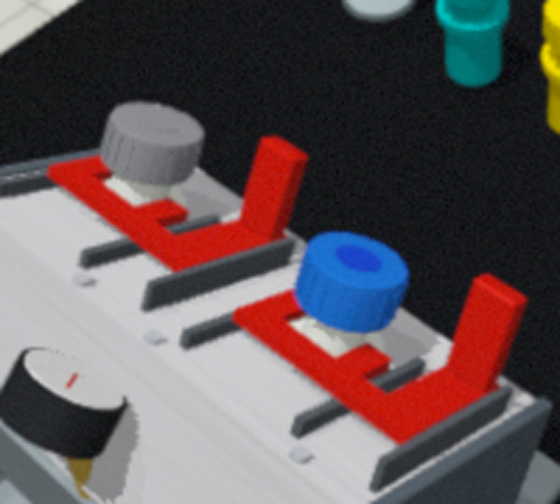

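View pics/full11.png

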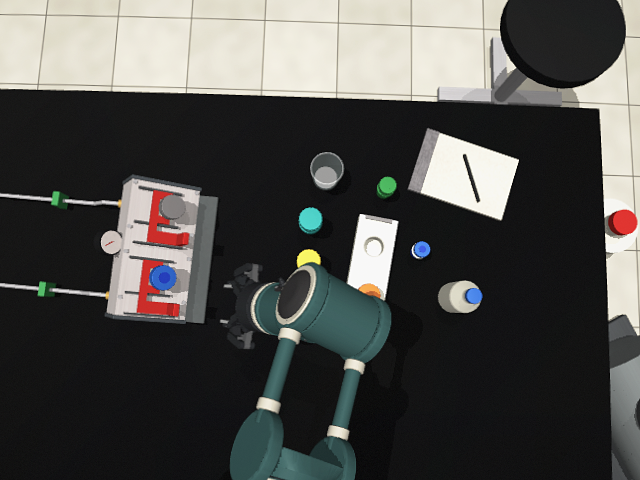

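The cartridge is locked: cap top at z about 49, against 48 for home, and tilted about 1 deg. But the keeper now reads about 22 mm, so it crept back 3 mm as I eased off. I'll push it fully home with shut fingers on the lug alone.

>>> arm_command --rows '[{"xyz": [-0.0045,-0.0143,0.0],"delta_rot": [0,0,0],"gripper": 0.0},{"xyz": [-0.0045,-0.0143,0.02],"delta_rot": [0,0,0],"gripper": 0.0},{"xyz": [-0.0045,-0.0143,0.02],"delta_rot": [0,0,0],"gripper": 0.0},{"xyz": [-0.0045,-0.0143,0.02],"delta_rot": [0,0,0],"gripper": 0.0},{"xyz": [-0.0045,-0.0143,0.02],"delta_rot": [0,0,0],"gripper": 0.0},{"xyz": [0,0,0.02],"delta_rot": [0,0,0],"gripper": 0.0},{"xyz": [0,0,0.006],"delta_rot": [0,0,0],"gripper": 0.0},{"xyz": [0,0,0],"delta_rot": [0,0,0],"gripper": 0.0},{"xyz": [0,0,0],"delta_rot": [0,0,0],"gripper": 0.0}]'

```text
time: 21.3
tool_pos: [0.4446, 0.196, 0.2192]
tcp_rot: [-2.62, 0.079, -0.022]
wrist_force: [0.5, 0.1, 0.1]
width: 0.001
```

```bash
python3 pic.py 12
```

```text
t 21.3 tcp in well(mm) [  2.6  59.7 101.2] F well [ 0.1 -0.4  0.1] w 0.001 rot err [ 0.0007 -0.0009 -0.0004]
```

View pics/side12.png

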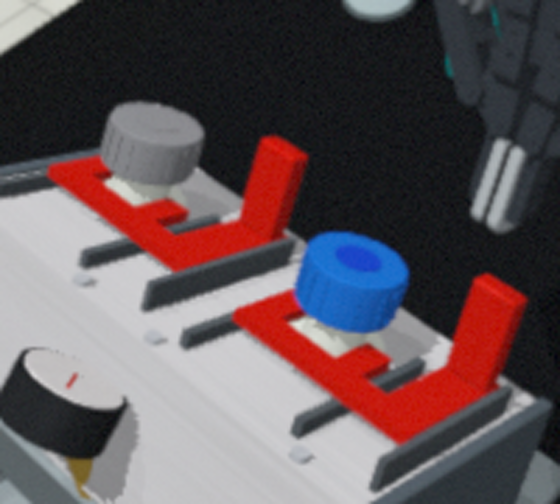

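The shut fingers at (500,190) are above and up-slope of the lug at (485,330). Descending, then pushing.

>>> arm_command --rows '[{"xyz": [0,0,0.015],"delta_rot": [0,0,0],"gripper": 0.0},{"xyz": [0,0,0.015],"delta_rot": [0,0,0],"gripper": 0.0},{"xyz": [0,0,0.01],"delta_rot": [0,0,0],"gripper": 0.0},{"xyz": [0,0,0.01],"delta_rot": [0,0,0],"gripper": 0.0},{"xyz": [0,0,0.008],"delta_rot": [0,0,0],"gripper": 0.0},{"xyz": [0,0,0],"delta_rot": [0,0,0],"gripper": 0.0}]'

```text
time: 22.0
tool_pos: [0.4455, 0.2247, 0.1671]
tcp_rot: [-2.621, 0.08, -0.019]
wrist_force: [-0.4, -0.3, 0.2]
width: 0.001
```

>>> arm_command --rows '[{"xyz": [0,0.003,0],"delta_rot": [0,0,0],"gripper": 0.0},{"xyz": [0,0.003,0],"delta_rot": [0,0,0],"gripper": 0.0},{"xyz": [0,0.003,0],"delta_rot": [0,0,0],"gripper": 0.0},{"xyz": [0,0.002,0],"delta_rot": [0,0,0],"gripper": 0.0},{"xyz": [0,0,0],"delta_rot": [0,0,0],"gripper": 0.0}]'

```text
time: 22.5
tool_pos: [0.4457, 0.2146, 0.1627]
tcp_rot: [-2.62, 0.081, -0.022]
wrist_force: [0.1, 0.0, -0.3]
width: 0.003
```

```bash
python3 -c "
from go import *
wellpos()"
```

```text
t 22.5 tcp in well(mm) [-9.3 59.7 42.9] F well [-0.1 -0.1 -0.3] w 0.003 rot err [ 0.0009 -0.001  -0.0015]
```

>>> arm_command --rows '[{"xyz": [0,0.002,0],"delta_rot": [0,0,0],"gripper": 0.0},{"xyz": [0,0.002,0],"delta_rot": [0,0,0],"gripper": 0.0},{"xyz": [0,0,0],"delta_rot": [0,0,0],"gripper": 0.0}]'

```text
time: 22.8
tool_pos: [0.4456, 0.2128, 0.1618]
tcp_rot: [-2.617, 0.081, -0.021]
wrist_force: [-0.1, 5.9, 1.6]
width: 0.003
```

```bash
python3 -c "
from go import *
wellpos()"
```

```text
t 22.8 tcp in well(mm) [-11.2  59.6  43. ] F well [ 5.9  0.5 -1.6] w 0.003 rot err [-0.0026 -0.0008 -0.0015]
```

>>> arm_command --rows '[{"xyz": [0,0.002,0],"delta_rot": [0,0,0],"gripper": 0.0},{"xyz": [0,0.001,0],"delta_rot": [0,0,0],"gripper": 0.0},{"xyz": [0,0,0],"delta_rot": [0,0,0],"gripper": 0.0}]'

```text
time: 23.1
tool_pos: [0.4456, 0.2121, 0.1615]
tcp_rot: [-2.613, 0.081, -0.021]
wrist_force: [0.7, 14.4, 3.1]
width: 0.0
```

```bash
python3 -c "
from go import *
wellpos()"
```

```text
t 23.1 tcp in well(mm) [-12.   59.6  43.1] F well [14.1  0.2 -4.5] w 0.0 rot err [-0.0067 -0.0006 -0.0019]
```

>>> arm_command --rows '[{"xyz": [0,0.002,0],"delta_rot": [0,0,0],"gripper": 0.0},{"xyz": [0,0,0],"delta_rot": [0,0,0],"gripper": 0.0}]'

```text
time: 23.3
tool_pos: [0.4456, 0.212, 0.1616]
tcp_rot: [-2.609, 0.081, -0.021]
wrist_force: [0.7, 21.7, 3.9]
width: 0.006
```

```bash
python3 -c "
from go import *
wellpos()"
```

```text
t 23.3 tcp in well(mm) [-12.1  59.6  43.2] F well [20.8  0.6 -7.4] w 0.006 rot err [-0.0103 -0.0004 -0.0024]
```

It is firm at x -12, which matches the 26 mm stop. Backing away.

>>> arm_command --rows '[{"xyz": [0,-0.003,0],"delta_rot": [0,0,0],"gripper": 0.0},{"xyz": [0,-0.004,0],"delta_rot": [0,0,0],"gripper": 0.0},{"xyz": [0,-0.004,0],"delta_rot": [0,0,0],"gripper": 0.0},{"xyz": [0,0,-0.015],"delta_rot": [0,0,0],"gripper": 0.0},{"xyz": [0,0,-0.02],"delta_rot": [0,0,0],"gripper": 0.0},{"xyz": [0,0,-0.025],"delta_rot": [0,0,0],"gripper": 0.0},{"xyz": [0,0,-0.03],"delta_rot": [0,0,0],"gripper": 0.0},{"xyz": [0,0.015,-0.03],"delta_rot": [0,0,0],"gripper": 0.0},{"xyz": [0,0.025,-0.02],"delta_rot": [0,0,0],"gripper": 0.0},{"xyz": [0,0.025,-0.01],"delta_rot": [0,0,0],"gripper": 0.0},{"xyz": [0,0,0],"delta_rot": [0,0,0],"gripper": 0.0},{"xyz": [0,0,0],"delta_rot": [0,0,0],"gripper": 0.0}]'

```text
time: 24.5
tool_pos: [0.4376, 0.0855, 0.2612]
tcp_rot: [-2.62, 0.083, -0.021]
wrist_force: [0.2, -0.2, 0.1]
width: 0.001
```

```bash
python3 pic.py 13;  python3 - <<'E'
from go import *
from h import *
O,X,Y,Z=(W[k] for k in"OXYZ")
for k in("side4","side11","side13","top0","top13"):
    d=load(k+".npz");P=cloud(d)-O;e=np.stack([P@X,P@Y,P@Z],-1)*1000
    hsv=cv2.cvtColor(d["pixels"],cv2.COLOR_RGB2HSV);ok=d["range_z"]>0
    r=ok&((hsv[...,0]<6)|(hsv[...,0]>174))&(hsv[...,1]>150)
    l=r&(e[...,2]>30)&(e[...,1]>40)&(e[...,1]<80)&(abs(e[...,0])<70)
    f=r&(abs(e[...,2]-14.5)<3)&(e[...,1]>-36)&(e[...,1]<44)&(abs(e[...,0])<70)
    b=ok&(hsv[...,0]>100)&(hsv[...,0]<125)&(hsv[...,1]>120)&(abs(e[...,1])<40)&(abs(e[...,0])<45)&(e[...,2]>20)
    q=e[b]
    print(k,"lug x",np.percentile(e[l][:,0],[2,98]).round(1),"fork x",np.percentile(e[f][:,0],[1,99]).round(1),"cap z",np.percentile(q[:,2],[50,95]).round(1) if len(q) else "")
cv2.imwrite("pics/full13.png",load("side13.npz")["pixels"][...,::-1])
E
```

```text
t 24.5 tcp in well(mm) [-72.5  60.  192.7] F well [-0.1 -0.2  0.2] w 0.001 rot err [ 0.001  -0.0009 -0.0031]
side4 lug x [-7.2  3.6] fork x [21.3 60.1] cap z [61.4 66.1]
side11 lug x [-29.  -17.8] fork x [ 1.4 38. ] cap z [47.3 50.5]
side13 lug x [-29.4 -18.3] fork x [ 0.4 38.1] cap z [47.  50.5]
top0 lug x [-8.9  2.4] fork x [20.8 58.7] cap z 
top13 lug x [-30.9 -19.5] fork x [-1.2 36.5] cap z [49.6 52.8]
```

View pics/full13.png

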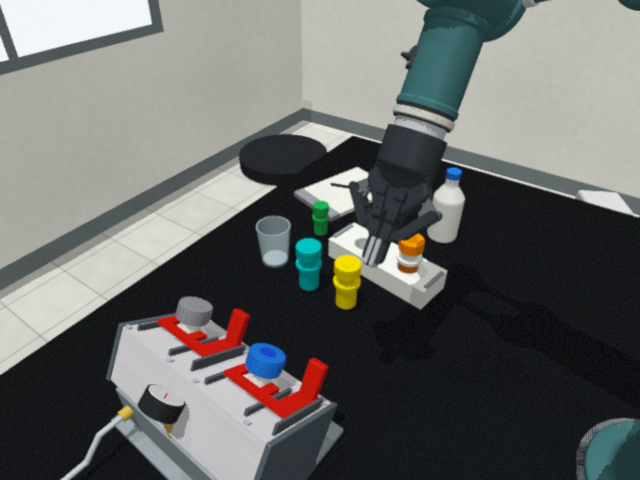

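The keeper still reads about 22 mm. I'll compare it with the grey cartridge's finished keeper, measured the same way.

Run:
```python
from go import *
from h import *
O,X,Y,Z=(W[k] for k in"OXYZ")
for k in("side13","top13"):
    d=load(k+".npz");P=cloud(d)-O;e=np.stack([P@X,P@Y,P@Z],-1)*1000
    hsv=cv2.cvtColor(d["pixels"],cv2.COLOR_RGB2HSV);ok=d["range_z"]>0
    r=ok&((hsv[...,0]<6)|(hsv[...,0]>174))&(hsv[...,1]>150)
    for nm,y0 in(("ours",0),("grey",-140)):
        y=e[...,1]-y0
        l=r&(e[...,2]>30)&(y>40)&(y<80)&(abs(e[...,0])<70)
        f=r&(abs(e[...,2]-14.5)<3)&(y>-36)&(y<44)&(abs(e[...,0])<70)
        c=ok&(e[...,2]>44)&(e[...,2]<56)&(abs(y)<32)&(abs(e[...,0])<40)
        print(k,nm,"lug",np.percentile(e[l],[2,50,98],axis=0).round(1).tolist(),"fork x",np.percentile(e[f][:,0],[1,50,99]).round(1),"cap",np.percentile(e[c],[2,50,98],axis=0).round(1).tolist())
d=load("top13.npz");cv2.imwrite("pics/c13.png",cv2.resize(d["pixels"][165:335,90:230,::-1],None,fx=3.5,fy=3.5,interpolation=cv2.INTER_CUBIC))
```

```text
side13 ours lug [[-29.4, 49.5, 31.0], [-20.4, 62.4, 48.2], [-18.3, 72.3, 61.6]] fork x [ 0.4 27.7 38.1] cap [[-17.9, -18.9, 44.5], [7.0, 3.8, 49.6], [25.0, 23.9, 51.0]]
side13 grey lug [[-32.7, -90.1, 30.9], [-23.4, -75.8, 47.9], [-21.3, -66.2, 62.5]] fork x [-1.3 25.9 35.8] cap [[-19.3, -159.4, 44.6], [6.1, -134.6, 49.9], [24.5, -116.1, 51.2]]
top13 ours lug [[-30.9, 48.8, 32.4], [-21.6, 60.2, 59.8], [-19.5, 70.5, 64.5]] fork x [-1.2 26.3 36.5] cap [[-20.2, -21.2, 45.5], [2.2, 0.3, 49.8], [24.2, 22.1, 53.3]]
top13 grey lug [[-32.9, -89.7, 32.3], [-24.1, -78.7, 59.0], [-22.1, -68.4, 65.3]] fork x [-3.2 24.9 35.1] cap [[-20.9, -162.2, 45.6], [1.2, -139.9, 49.9], [22.6, -118.2, 54.1]]
```

View pics/c13.png

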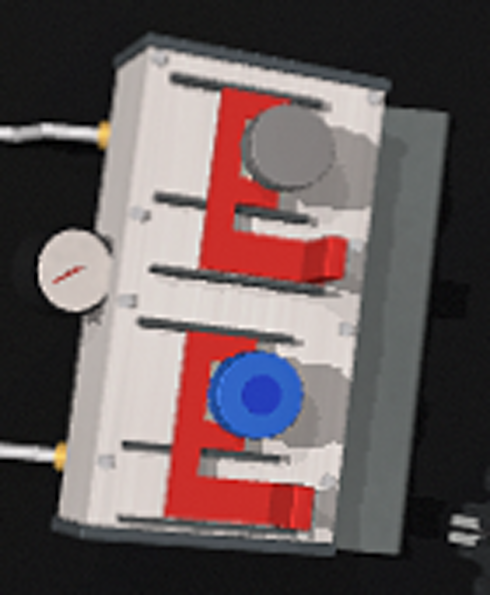

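The keeper is some 2.5 mm short of the finished look, about 23 mm by both references, which is past 20 but not full. I'll try one more push lower on the lug, looking while it is held.

>>> arm_command --rows '[{"xyz": [0,-0.025,0.01],"delta_rot": [0,0,0],"gripper": 0.0},{"xyz": [0,-0.025,0.02],"delta_rot": [0,0,0],"gripper": 0.0},{"xyz": [0,-0.022,0.03],"delta_rot": [0,0,0],"gripper": 0.0},{"xyz": [0,0,0.03],"delta_rot": [0,0,0],"gripper": 0.0},{"xyz": [0,0,0.025],"delta_rot": [0,0,0],"gripper": 0.0},{"xyz": [0,0,0.02],"delta_rot": [0,0,0],"gripper": 0.0},{"xyz": [0,0,0.015],"delta_rot": [0,0,0],"gripper": 0.0},{"xyz": [0,0,0.01],"delta_rot": [0,0,0],"gripper": 0.0},{"xyz": [0,0,0],"delta_rot": [0,0,0],"gripper": 0.0}]'

```text
time: 25.5
tool_pos: [0.4448, 0.2288, 0.157]
tcp_rot: [-2.621, 0.078, -0.017]
wrist_force: [0.1, -0.1, -0.2]
width: 0.002
```

```bash
python3 -c "
from go import *
wellpos()"
```

```text
t 25.5 tcp in well(mm) [ 0.1 61.4 31. ] F well [-0.2 -0.1 -0.1] w 0.002 rot err [ 0.0013  0.0031 -0.0005]
```

>>> arm_command --rows '[{"xyz": [0,0.003,0],"delta_rot": [0,0,0],"gripper": 0.0},{"xyz": [0,0.003,0],"delta_rot": [0,0,0],"gripper": 0.0},{"xyz": [0,0.003,0],"delta_rot": [0,0,0],"gripper": 0.0},{"xyz": [0,0.002,0],"delta_rot": [0,0,0],"gripper": 0.0},{"xyz": [0,0.002,0],"delta_rot": [0,0,0],"gripper": 0.0},{"xyz": [0,0,0],"delta_rot": [0,0,0],"gripper": 0.0}]'

```text
time: 26.1
tool_pos: [0.4464, 0.2174, 0.1536]
tcp_rot: [-2.617, 0.081, -0.023]
wrist_force: [-0.1, 6.5, 3.2]
width: 0.003
```

```bash
python3 -c "
from go import *
wellpos()"
```

```text
t 26.1 tcp in well(mm) [-11.3  59.1  33.6] F well [ 7.2  0.5 -0.4] w 0.003 rot err [-0.0027 -0.0018 -0.0018]
```

>>> arm_command --rows '[{"xyz": [0,0.002,0],"delta_rot": [0,0,0],"gripper": 0.0},{"xyz": [0,0.002,0],"delta_rot": [0,0,0],"gripper": 0.0},{"xyz": [0,0.002,0],"delta_rot": [0,0,0],"gripper": 0.0},{"xyz": [0,0,0],"delta_rot": [0,0,0],"gripper": 0.0}]'

```text
time: 26.5
tool_pos: [0.4464, 0.2167, 0.1534]
tcp_rot: [-2.607, 0.083, -0.022]
wrist_force: [1.3, 25.7, 4.6]
width: -0.002
```

```bash
cat > meas.py <<'E'
import sys
from go import *
from h import *
O,X,Y,Z=(W[k] for k in"OXYZ")
for k in sys.argv[1:]:
    d=load(k+".npz");P=cloud(d)-O;e=np.stack([P@X,P@Y,P@Z],-1)*1000
    hsv=cv2.cvtColor(d["pixels"],cv2.COLOR_RGB2HSV);ok=d["range_z"]>0
    r=ok&((hsv[...,0]<6)|(hsv[...,0]>174))&(hsv[...,1]>150)
    for nm,y0 in(("ours",0),("grey",-140)):
        y=e[...,1]-y0
        l=r&(e[...,2]>30)&(y>40)&(y<80)&(abs(e[...,0])<70)
        f=r&(abs(e[...,2]-14.5)<3)&(y>-36)&(y<44)&(abs(e[...,0])<70)
        print(k,nm,"lug x",np.percentile(e[l][:,0],[2,98]).round(1),"fork x",np.percentile(e[f][:,0],[1,50,99]).round(1))
E
python3 pic.py 14; python3 meas.py side14 side13
```

```text
t 26.5 tcp in well(mm) [-12.1  59.1  33.8] F well [24.6  0.2 -8.9] w -0.002 rot err [-0.0125 -0.0012 -0.0032]
side14 ours lug x [-32.7 -20.2] fork x [-1.3 25.7 35.7]
side14 grey lug x [-32.6 -21.2] fork x [-1.3 25.8 35.8]
side13 ours lug x [-29.4 -18.3] fork x [ 0.4 27.7 38.1]
side13 grey lug x [-32.7 -21.3] fork x [-1.3 25.9 35.8]
```

View pics/side14.png

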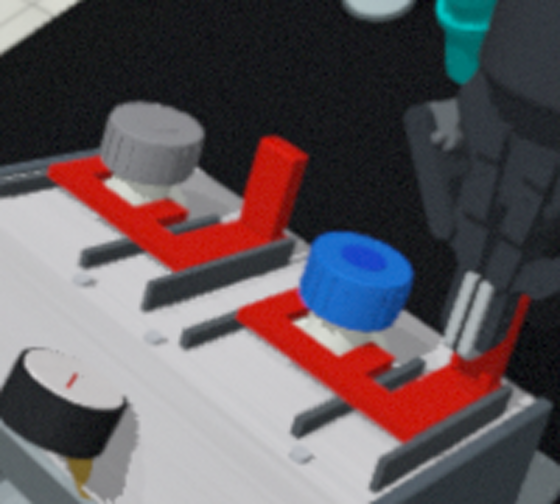

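While held, the keeper is exactly at the grey one's position (fork x -1.3 to 35.7 for both), so this is full. I'll withdraw in small steps and watch.

>>> arm_command --rows '[{"xyz": [0,-0.001,0],"delta_rot": [0,0,0],"gripper": 0.0},{"xyz": [0,-0.001,0],"delta_rot": [0,0,0],"gripper": 0.0},{"xyz": [0,-0.001,0],"delta_rot": [0,0,0],"gripper": 0.0},{"xyz": [0,-0.001,0],"delta_rot": [0,0,0],"gripper": 0.0},{"xyz": [0,-0.001,0],"delta_rot": [0,0,0],"gripper": 0.0},{"xyz": [0,-0.001,0],"delta_rot": [0,0,0],"gripper": 0.0},{"xyz": [0,0,0],"delta_rot": [0,0,0],"gripper": 0.0}]'

```text
time: 27.3
tool_pos: [0.4464, 0.2173, 0.1535]
tcp_rot: [-2.618, 0.08, -0.023]
wrist_force: [0.1, 6.1, 4.7]
width: -0.001
```

```bash
python3 pic.py 15; python3 meas.py side15
```

```text
t 27.3 tcp in well(mm) [-11.5  59.2  33.5] F well [7.6 0.3 1.1] w -0.001 rot err [-0.0017 -0.0018 -0.0009]
side15 ours lug x [-31.8 -17.5] fork x [-1.8 26.  36.3]
side15 grey lug x [-32.7 -21.2] fork x [-1.5 25.7 35.9]
```

>>> arm_command --rows '[{"xyz": [0,-0.001,0],"delta_rot": [0,0,0],"gripper": 0.0},{"xyz": [0,-0.001,0],"delta_rot": [0,0,0],"gripper": 0.0},{"xyz": [0,-0.001,0],"delta_rot": [0,0,0],"gripper": 0.0},{"xyz": [0,-0.001,0],"delta_rot": [0,0,0],"gripper": 0.0},{"xyz": [0,-0.001,0],"delta_rot": [0,0,0],"gripper": 0.0},{"xyz": [0,0,0],"delta_rot": [0,0,0],"gripper": 0.0}]'

```text
time: 28.0
tool_pos: [0.4453, 0.2204, 0.1537]
tcp_rot: [-2.622, 0.08, -0.02]
wrist_force: [-0.2, 0.4, -0.1]
width: 0.001
```

```bash
python3 pic.py 16; python3 meas.py side16
```

```text
t 28.0 tcp in well(mm) [-8.8 60.3 32.2] F well [ 0.3  0.2 -0.3] w 0.001 rot err [ 0.002   0.0005 -0.0013]
side16 ours lug x [-30.1   0.7] fork x [ 1.  27.5 37.9]
side16 grey lug x [-32.8 -21.6] fork x [-1.5 26.  35.8]
```

The keeper itself creeps back to about 24 mm when freed, because the sprung flange bears on it, and then rests there. That is stable and past 20. Retreating, then a final check.

>>> arm_command --rows '[{"xyz": [0,-0.003,0],"delta_rot": [0,0,0],"gripper": 0.0},{"xyz": [0,-0.003,0],"delta_rot": [0,0,0],"gripper": 0.0},{"xyz": [0,0,-0.02],"delta_rot": [0,0,0],"gripper": 0.0},{"xyz": [0,0,-0.025],"delta_rot": [0,0,0],"gripper": 0.0},{"xyz": [0,0,-0.03],"delta_rot": [0,0,0],"gripper": 0.0},{"xyz": [0,0,-0.03],"delta_rot": [0,0,0],"gripper": 0.0},{"xyz": [0,0.015,-0.03],"delta_rot": [0,0,0],"gripper": 0.0},{"xyz": [0,0.025,-0.02],"delta_rot": [0,0,0],"gripper": 0.0},{"xyz": [0,0.025,-0.01],"delta_rot": [0,0,0],"gripper": 0.0},{"xyz": [0,0,0],"delta_rot": [0,0,0],"gripper": 0.0},{"xyz": [0,0,0],"delta_rot": [0,0,0],"gripper": 0.0}]'

```text
time: 29.2
tool_pos: [0.4379, 0.0878, 0.2684]
tcp_rot: [-2.62, 0.082, -0.022]
wrist_force: [-0.5, 0.1, -0.1]
width: -0.003
```

>>> arm_command --rows '[{"xyz": [0,0,0],"delta_rot": [0,0,0],"gripper": 0.0},{"xyz": [0,0,0],"delta_rot": [0,0,0],"gripper": 0.0},{"xyz": [0,0,0],"delta_rot": [0,0,0],"gripper": 0.0},{"xyz": [0,0,0],"delta_rot": [0,0,0],"gripper": 0.0},{"xyz": [0,0,0],"delta_rot": [0,0,0],"gripper": 0.0},{"xyz": [0,0,0],"delta_rot": [0,0,0],"gripper": 0.0},{"xyz": [0,0,0],"delta_rot": [0,0,0],"gripper": 0.0},{"xyz": [0,0,0],"delta_rot": [0,0,0],"gripper": 0.0},{"xyz": [0,0,0],"delta_rot": [0,0,0],"gripper": 0.0},{"xyz": [0,0,0],"delta_rot": [0,0,0],"gripper": 0.0}]'

```text
time: 30.2
tool_pos: [0.4378, 0.0878, 0.2684]
tcp_rot: [-2.621, 0.08, -0.021]
wrist_force: [-0.5, 0.3, 0.6]
width: -0.002
```

```bash
python3 pic.py 17; python3 meas.py side17 top17
python3 - <<'E'
from go import *
from h import *
O,X,Y,Z=(W[k] for k in"OXYZ")
for k in("side11","side17","top17"):
    d=load(k+".npz");P=cloud(d)-O;e=np.stack([P@X,P@Y,P@Z],-1)*1000
    hsv=cv2.cvtColor(d["pixels"],cv2.COLOR_RGB2HSV);ok=d["range_z"]>0
    for nm,y0 in(("ours",0),("grey",-140)):
        c=ok&(e[...,2]>44)&(e[...,2]<56)&(abs(e[...,1]-y0)<30)&(abs(e[...,0])<40);q=e[c]
        print(k,nm,"cap z med",np.median(q[:,2]).round(1))
d0=load("side0.npz");d1=load("side17.npz")
df=np.abs(d0["pixels"].astype(int)-d1["pixels"]).sum(2)
for nm,b in(("beaker",(250,210,296,272)),("bottle",(425,165,468,245)),("spent",(395,230,428,275))): print(nm,"changed px frac",(df[b[1]:b[3],b[0]:b[2]]>90).mean().round(3))
cv2.imwrite("pics/full17.png",d1["pixels"][...,::-1])
E
```

```text
t 30.2 tcp in well(mm) [-66.9  59.9 197.8] F well [0.5 0.5 0.4] w -0.002 rot err [ 0.001  -0.0006 -0.0011]
side17 ours lug x [-29.3 -18.5] fork x [ 0.4 27.6 38. ]
side17 grey lug x [-32.9 -21. ] fork x [-1.7 25.7 36.1]
top17 ours lug x [-31.4 -19.6] fork x [-1.5 25.8 36.7]
top17 grey lug x [-32.7 -22. ] fork x [-2.5 24.6 35.1]
side11 ours cap z med 49.6
side11 grey cap z med 49.8
side17 ours cap z med 49.6
side17 grey cap z med 49.8
top17 ours cap z med 49.7
top17 grey cap z med 49.6
beaker changed px frac 0.0
bottle changed px frac 0.095
spent changed px frac 0.131
```

View pics/full17.png

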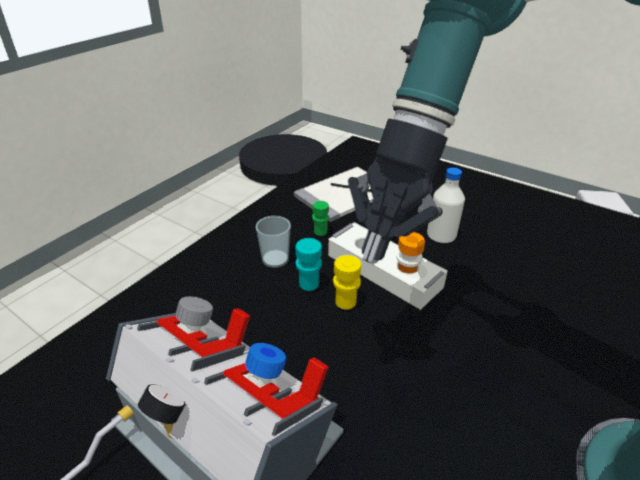

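The blue cap at (266,360) sits level with the grey cap, with the keeper's prongs across the flange and the position stable. The gripper touches nothing. The beaker (273,242), bottle (447,210) and orange cartridge (410,253) are where they started; the pixel changes there come from the arm overlapping them. Handing in.

```bash
python3 -c "
from workcell import bot
print(bot.finish_job())"
```

```text
the job is handed in; nothing more can be done
None
```

The fresh blue-capped cartridge is locked in the well. One check disagreed with the brief: the red keeper rests about 2 mm short of fully closed. I handed the job in at about 30 s of the 58 s allowed, and no verdict was reported.

- **Insertion and press:** I took the cartridge from the rack, tilted it 30° and set it on the sprung seat. One finger then pressed it home, with a bore-axis force of about 35 N. The other finger pushed the keeper down to its stop.
- **Cartridge check:** After letting go, the cap sits at the same height as the finished grey one (49.6–49.7 mm against 49.6–49.8 mm) and leans about 1° at most.
- **Keeper check:** Under the finger it matched the grey keeper's full position. Each time I let go, it crept back and then stayed put. I pushed it home again twice with the same result. It rests at about 24 mm compared with the grey keeper and about 22 mm compared with its open position. Both are past the required 20 mm but short of 26 mm.
- **Other items:** The beaker, wash bottle and spent cartridge look unmoved. The arm partly overlapped the bottle and the spent cartridge in the last picture, so I judged those two by eye there. The gripper ended clear of everything.

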